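# Put the round tins away by size

## Task

Put the four round aluminium tins away in the unstacked organizer trays, one after another from the largest to the smallest and always lid up: the largest tin in the middle of the largest tray, the second-largest in the middle of the middle-sized tray, the third in the middle of the smallest tray, and last the smallest tin centred on the lid of the largest tin. Leave the square tin, the comb and the tweezers where they are.

Things in the scene. Friction and masses are not known exactly. Their poses are not given: they have to be found in the camera images.
- tin_1: The largest of the four closed round aluminium tins: a plain upright cylinder, 62 mm in diameter, 28 mm high, about 70 g, loose on the shelf lid up, with a flat lid. Origin: centre of its underside; z up. May stand in any of five spots shared with the other round tins and the square tin
- tin_2: The second-largest of the four closed round aluminium tins: a plain upright cylinder, 50 mm in diameter, 26 mm high, about 50 g, loose on the shelf lid up, with a flat lid. Origin: centre of its underside; z up. May stand in any of five spots shared with the other round tins and the square tin
- tin_3: The third-largest of the four closed round aluminium tins: a plain upright cylinder, 39 mm in diameter, 23 mm high, about 30 g, loose on the shelf lid up, with a flat lid. Origin: centre of its underside; z up. May stand in any of five spots shared with the other round tins and the square tin
- tin_4: The smallest of the four closed round aluminium tins: a plain upright cylinder, 28 mm in diameter, 20 mm high, about 15 g, loose on the shelf lid up, with a flat lid. Origin: centre of its underside; z up. May stand in any of five spots shared with the other round tins and the square tin
- tray_large: The largest of the three unstacked organizer trays: a square open white plastic tray, 150 by 150 mm outside, walls 20 mm high and 3 mm thick, flat floor 3 mm thick, a round stacking stub 10 mm across and 23 mm high in each corner. Fixed to the shelf, empty. Origin: centre of its underside at shelf level; x and y along its sides, z up. Any of the three tray spots
- tray_middle: The middle-sized of the three unstacked organizer trays: a square open white plastic tray, 128 by 128 mm outside, walls 20 mm high and 3 mm thick, flat floor 3 mm thick, a round stacking stub 10 mm across and 23 mm high in each corner. Fixed to the shelf, empty. Origin: centre of its underside at shelf level; x and y along its sides, z up. Any of the three tray spots
- tray_small: The smallest of the three unstacked organizer trays: a square open white plastic tray, 106 by 106 mm outside, walls 20 mm high and 3 mm thick, flat floor 3 mm thick, a round stacking stub 10 mm across and 23 mm high in each corner. Fixed to the shelf, empty. Origin: centre of its underside at shelf level; x and y along its sides, z up. Any of the three tray spots
- square_tin: Closed square aluminium tin, 50 by 50 mm, 22 mm high, standing loose among the round tins; not to be moved. Origin: centre of its underside
- comb: Green plastic comb lying flat, 150 mm long along its x, about 32 mm wide, 5 mm thick, at the right of the near tins; not to be moved. Origin: its middle, at shelf level
- tweezers: Chrome tweezers lying flat, 90 mm long along their x, 15 mm wide, 6 mm thick, loose at the left of the near tins; not to be moved. Origin: near their middle, at shelf level
Mind the look-alikes: they are no part of the job. Leave any orange or pink look-alike of the tray_small alone.

How it is judged:
By the outcome, as a careful person would: the job done as asked, in the order asked, and still so for the second after the job is handed in, with the robot touching nothing.
It also fails if it takes over 104 s, if anything falls off the work surface, if the arm or the gripper's body presses on something with over 40 N, if the wrist force passes 120 N, or if a joint passes its speed limit or range.

## Robot

A 6-joint arm with a two-finger parallel gripper is mounted at the origin on the work surface. World frame = base frame: x ahead of the robot, y to its left, z up, the work surface at z = 0. Lengths are in m, angles in rad, forces in N, time in s.
With the tool pointing down it reaches from about 0.225 to 0.875 m from the base axis. Payload 3.4 kg.
Tool frame: the origin (TCP) lies at the very end of the fingers, on their centre line; the grasp point (between the pads) lies behind it (manip.grasp_offset is the z of the grasp point in the tool frame, in m); z points along the fingers, y is the line along which they close (so a half turn about z gives the same grasp; the last joint's range is limited). The gripper opens to 85 mm and grips with 20 to 120 N. Pads are 22 mm wide; open, the fingers measure 114 mm over their backs; the gripper's body (76 mm by 85 mm) begins 54 mm behind the grasp point. The pads swing forward as they close: fully open they stand 13 mm farther back than shut.
Start: joints at [-1.349, 0.276, 1.505, -0, 1.361, -0.121], TCP at [0.193, -0.542, 0.198] pointing down, gripper open.
Joint ranges: [-2.89, 2.89], [-0.75, 2.08], [0.22, 2.7], [-1.18, 4.32], [0.11, 2.71], [-2.7, 2.7]. Speed limits (rad/s): [2.57, 2.57, 3.14, 3.14, 3.14, 3.14].

## Interface

Orientations are given as a unit quaternion [w, x, y, z].
In Python, from rig import manip gives the robot as it stands.
- The arm moves only by the shell command python3 -m pendant 'ROWS' [FORCE]. ROWS is JSON, a list of rows, each an object of numbers: "dx", "dy", "dz": the shift along the tool's x, y, z in m; "rx", "ry", "rz": the turn, a rotation vector about the tool's x, y, z in degrees; "hand": the finger opening in m, from 0 to 0.0854. In form: [{"dx": .., "dy": .., "dz": .., "rx": .., "ry": .., "rz": .., "hand": ..}, ...]. A call has 1 to 12 rows; each row shifts and turns the commanded pose from where the row before left it, along the tool's axes as they then stand; what a row does not reach is not made up. A row lasts 1/12 s, in which the tool goes at most 41.7 mm and 7.16 degrees, less where a joint would pass 70% of its speed; a pose out of reach is approached as far as the arm can. A call is refused whole if a number of a shift passes 0.0417 or a number of a turn 7.16, either way. A call with a gripper value outside its range is refused whole. The fingers move at their own pace and stop on an object; FORCE is the grip in N (left out, the last holds). Time passes only in rows, so rows that do not move let the fingers close. It gives the time, the measured TCP pose, the force, the opening and the grip force at its end, in the units of the state.
- manip.get_state(): the state, without advancing time (a new reading comes with each control period).
- manip.get_image(name): name is "scene" or "top"; returns a dict with "frame" (384x512x3 uint8, red, green, blue), "fx", "fy", "cx", "cy" (pixels), "position" and "attitude" of the camera in the world. Camera axes: x right, y up, looking along -z (the intrinsics and any distortion apply to the point x, -y, -z); pixel columns grow to the right and rows downward; lengths in m; the calibration is good to about 2 mm. A picture is of the moment at which its call begins. There is no depth.
- manip.sign_off(): hands the job in; it is judged then, once.
The state is a dict: "clock": time; "qpos": joint angles; "qd": joint speeds; "effort": joint torques, N m; "position": TCP position; "ee_rot": TCP orientation; "contact_force": force on the tool from outside, world axes, zero at the start; "moment": the same for the moment, N m; "width": finger opening in m; "gripper_force": force on a finger pad.
Only numpy, scipy, OpenCV 4.12 (cv2) and the standard library are available. Lean on these libraries where they do the work, as an engineer would, in place of code of your own. Each camera call takes 0.05 s, during which the arm holds its last target. There are 200 camera calls.

## Working session

There is one attempt and no reset: what is moved stays moved. The work goes in short steps, Python scripts to look and compute and a shell command to move; the robot and the scene stay as the last step left them, time stands still between calls to the robot, and variables do not carry over. Pictures are saved under pics/ and viewed, at most 14 in all, crops included, and the job is handed in when it is done.

```bash
mkdir -p pics; ls; python3 - <<'E'
from rig import manip
import cv2
for n in("top","scene"):
    d=manip.get_image(n); cv2.imwrite(f"pics/{n}0.png",d["frame"][:,:,::-1])
    print({k:v for k,v in d.items() if k!="frame"})
print(manip.get_state(), manip.grasp_offset)
E
```

```text
pics
{'fx': 445.971062301482, 'fy': 445.971062301482, 'cx': 250.93976485003688, 'cy': 194.42524550570243, 'position': array([0.36285574, 0.0226228 , 1.37428506]), 'attitude': array([-0.7002738 , -0.03857603,  0.03075376,  0.71216761])}
{'fx': 447.94957064378, 'fy': 447.94957064378, 'cx': 255.93021416679383, 'cy': 195.77747776199516, 'position': array([ 1.20362298, -0.15945634,  0.91449209]), 'attitude': array([0.74071289, 0.26219711, 0.21047389, 0.58163377])}
{'clock': 0.1, 'qpos': array([-1.34899206e+00,  2.76508033e-01,  1.50598677e+00,  3.65976810e-06,
        1.36069901e+00, -1.20981973e-01]), 'qd': array([ 0.00029202, -0.00085325, -0.00343082,  0.00037946, -0.00129166,
       -0.00134577]), 'effort': array([ 9.94779766e-04, -4.17701590e+01, -2.46406084e+01, -2.67261321e-04,
        5.87479080e-03,  1.14173835e-05]), 'position': array([ 0.19315666, -0.54103951,  0.19724766]), 'ee_rot': array([-7.99653569e-04,  9.85347869e-01,  1.70554788e-01, -3.85540181e-05]), 'contact_force': array([ 1.10869661, -0.65669133,  0.00192158]), 'moment': array([-0.01690379, -0.03041714,  0.01171869]), 'gripper_force': 0.0, 'width': 0.08520952388144307} -0.0187
```

View pics/top0.png

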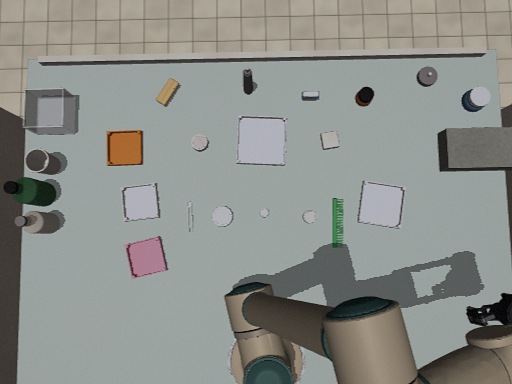

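View pics/scene0.png

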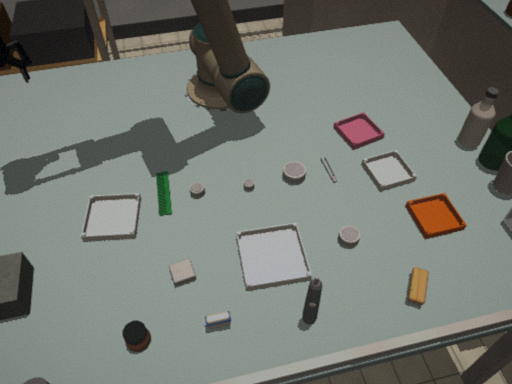

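The top view shows four round tins at about (222,216), (200,143), (310,216) and (264,212), and a square tin at (330,140). The white trays are at (262,140) large, (381,204) middle and (141,202) small. The look-alikes for the small tray are orange at (125,148) and pink at (147,257), so I choose the white one. The square tin could also be taken for a tin. I'll crop and measure next.

```bash
cat > h.py <<'E'
from rig import manip
import numpy as np, cv2
from scipy.spatial.transform import Rotation as R
from scipy.optimize import least_squares
def proj(d,P):
    w,x,y,z=d["attitude"]; c=R.from_quat([x,y,z,w]).inv().apply(np.atleast_2d(P)-d["position"])
    return np.c_[d["cx"]+d["fx"]*c[:,0]/-c[:,2], d["cy"]+d["fy"]*c[:,1]/c[:,2]]
def unproj(d,u,v,z):
    w,x,y,q=d["attitude"]; r=R.from_quat([x,y,q,w]).apply([(u-d["cx"])/d["fx"],-(v-d["cy"])/d["fy"],-1])
    return d["position"]+r*(z-d["position"][2])/r[2]
def mask(d):
    lab=cv2.cvtColor(d["frame"],cv2.COLOR_RGB2LAB).astype(int)
    return (lab[...,1]>124.5)&(lab[...,0]>60)   # the table is greener than the tins and trays
def blob(m,u,v):
    n,l,s,c=cv2.connectedComponentsWithStats(m.astype(np.uint8),connectivity=4)
    u,v=int(round(u)),int(round(v)); k=l[v-4:v+5,u-4:u+5]; k=k[k>0]
    k=np.bincount(k).argmax(); return l==k,s[k],c[k]
def hullc(d,P):
    h=cv2.convexHull(proj(d,P).astype(np.float32)); M=cv2.moments(h)
    return np.array([M["m10"]/M["m00"],M["m01"]/M["m00"]]),M["m00"]
t=np.linspace(0,2*np.pi,60,endpoint=False); C=np.c_[np.cos(t),np.sin(t)]
def cyl(x,y,r,z0,z1): return np.vstack([np.c_[C*r+[x,y],np.full(60,z)] for z in(z0,z1)])
def fit(d,c,r,z0,z1):
    g=unproj(d,*c,z1)[:2]
    return least_squares(lambda p:hullc(d,cyl(*p,r,z0,z1))[0]-c,g).x
E
python3 - <<'E'
from h import *
T=manip.get_image("top");S=manip.get_image("scene")
F=T["frame"]; print("table",F[170,300],"tin",F[216,222],"tray",F[140,262])
lab=cv2.cvtColor(F,cv2.COLOR_RGB2LAB); print(lab[170,300],lab[216,222],lab[140,262],lab[212,264],lab[230,222])
for n,u,v in(("tin",222,216),("tin",200,143),("tin",310,216),("tin",264,212),("sq",330,140),("L",262,140),("M",381,204),("S",141,202)):
    try:
        b,s,c=blob(mask(T),u,v); g=unproj(T,*c,.02); ps=proj(S,[[*g[:2],.02]])[0]
        b2,s2,c2=blob(mask(S),*ps)
        print(n,c.round(1),s,g[:2].round(4),'scene',ps.round(1),c2.round(1),s2)
    except Exception as e: print(n,e)
a=cv2.resize(F[110:240,110:410],(800,347),interpolation=cv2.INTER_NEAREST)
m=cv2.resize((mask(T)[110:240,110:410]*255).astype(np.uint8),(800,347)*1,interpolation=cv2.INTER_NEAREST)
cv2.imwrite("pics/c1.png",cv2.resize(np.vstack([a[:,:,::-1],cv2.merge([m]*3)]),(690,600)))
E
```

```text
table [155 164 160] tin [177 180 185] tray [173 176 184]
[170 124 129] [187 128 125] [183 129 124] [184 128 126] [170 124 128]
tin [240.9 172.9] [     0      0    512    384 107780] [0.5632 0.0662] scene [285.9 213.1] [285.5 215. ] [285 215   2   1   2]
tin [240.9 172.9] [     0      0    512    384 107780] [0.5632 0.0662] scene [285.9 213.1] [285.5 215. ] [285 215   2   1   2]
tin [307.1 217.2] [296 205  23  28 265] [ 0.424  -0.1325] scene [198.6 186.5] [196.7 189.4] [188 181  18  18 217]
tin [264.8 215.7] [250 203  31  26 261] [ 0.4307 -0.0045] scene [246.6 179.6] [248.5 184.4] [243 178  13  14 117]
sq [240.9 172.9] [     0      0    512    384 107780] [0.5632 0.0662] scene [285.9 213.1] [285.5 215. ] [285 215   2   1   2]
L [240.9 172.9] [     0      0    512    384 107780] [0.5632 0.0662] scene [285.9 213.1] [285.5 215. ] [285 215   2   1   2]
M [240.9 172.9] [     0      0    512    384 107780] [0.5632 0.0662] scene [285.9 213.1] [285.5 215. ] [285 215   2   1   2]
S [240.9 172.9] [     0      0    512    384 107780] [0.5632 0.0662] scene [285.9 213.1] [285.5 215. ] [285 215   2   1   2]
```

View pics/c1.png

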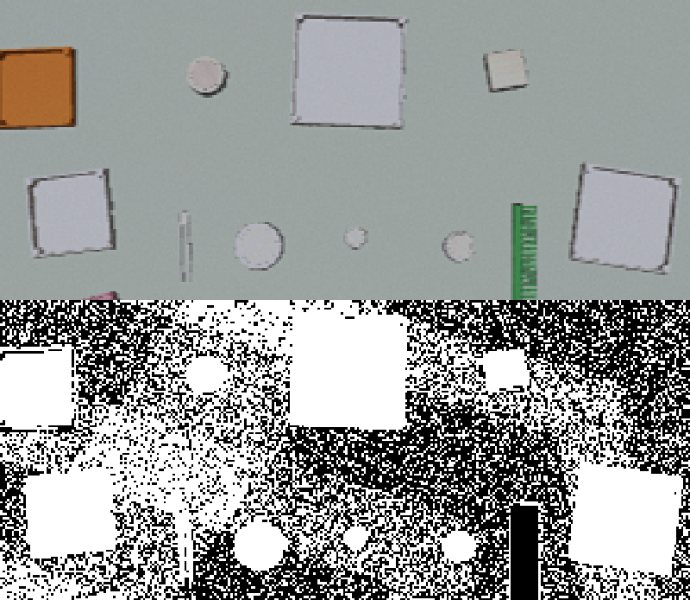

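The crop matches: tin_1 at (222,216) is about 21 px across, tin_2 at (200,143) about 17 px, tin_3 at (310,216) about 13 px and tin_4 at (264,212) about 9 px. The three white trays run 50, 43 and 36 px in size. The mask threshold sits in the noise, so I'll average frames and raise it.

```bash
cat >> h.py <<'E'
def shot(n,k=6):
    ds=[manip.get_image(n) for _ in range(k)]; d=ds[0]; f=np.mean([x["frame"].astype(float) for x in ds],0)
    d["frame"]=f.round().astype(np.uint8); d["g"]=f[...,1]-(f[...,0]+f[...,2])/2  # greenness
    return d
def seg(d,th=3.): return d["g"]<th
def meas(d,u,v,r,z0,z1,th=3.):
    b,s,c=blob(seg(d,th),u,v); p=fit(d,c,r,z0,z1); return p, b.sum()/hullc(d,cyl(*p,r,z0,z1))[1]
def trayfit(d,u,v,a,th=3.):
    b,s,c=blob(cv2.morphologyEx(seg(d,th).astype(np.uint8),cv2.MORPH_OPEN,np.ones((3,3)))>0,u,v)
    cn=max(cv2.findContours(b.astype(np.uint8),0,1)[0],key=len); h=cv2.convexHull(cn)
    m=np.zeros(b.shape,np.uint8); cv2.fillPoly(m,[h],1); K=16
    def res(p):
        ca,sa=np.cos(p[2]),np.sin(p[2]); q=np.array([[1,1],[1,-1],[-1,-1],[-1,1]])*a/2@np.array([[ca,sa],[-sa,ca]])+p[:2]
        P=np.vstack([np.c_[q,np.full(4,z)] for z in(0,.02)])
        hh=cv2.convexHull(proj(d,P).astype(np.float32)); 
        return np.array([cv2.pointPolygonTest(hh,(float(x),float(y)),True)-.5 for x,y in h[:,0]])
    g=unproj(d,*c,.01)[:2]
    best=min((least_squares(res,[*g,th0],loss="soft_l1",diff_step=1e-3,x_scale=[.01,.01,.1]) for th0 in np.radians([-30,-15,.5,15,30])),key=lambda r:r.cost)
    return best.x*[1,1,180/np.pi],best.cost,len(h)
E
python3 - <<'E'
from h import *
T=shot("top");S=shot("scene")
g=T["g"];print("g table",g[170,300],g[230,222],g[110,215],"tin",g[216,222],g[143,200],g[216,310],g[212,264],"tray",g[140,262]); print('S',S["g"][230,180],S["g"][172,294])
th=3.
tins=((222,216,.031,.028),(200,143,.025,.026),(310,216,.0195,.023),(264,212,.014,.02))
for i,(u,v,r,h) in enumerate(tins):
    for th in (2.,3.):
        p,ra=meas(T,u,v,r,0,h,th); ps=proj(S,[[*p,h]])[0]; p2,ra2=meas(S,*ps,r,0,h,th)
        print("tin",i+1,th,p.round(4),round(ra,2),p2.round(4),round(ra2,2))
for n,u,v,a in(("L",262,140,.15),("M",381,204,.128),("S",141,202,.106)):
    x=trayfit(T,u,v,a); ps=proj(S,[[*x[0][:2],.003]])[0]; y=trayfit(S,*ps,a)
    print(n,x[0].round(4),x[1:],y[0].round(4),y[1:])
b,s,c=blob(seg(T),330,140);print("sq",unproj(T,*c,.011)[:2])
E
```

```text
g table 6.666666666666657 6.166666666666657 4.083333333333343 tin -1.6666666666666572 -4.083333333333343 -1.1666666666666856 -1.1666666666666572 tray -3.916666666666657
S 9.166666666666686 -1.25
tin 1 2.0 [0.432  0.1257] 1.01 [0.4308 0.1269] 0.87
tin 1 3.0 [0.4321 0.1255] 1.03 [0.4312 0.1266] 0.93
tin 2 2.0 [0.6615 0.1936] 0.93 [0.6624 0.1952] 0.87
tin 2 3.0 [0.6617 0.1938] 1.0 [0.6624 0.1948] 0.92
tin 3 2.0 [ 0.427  -0.1395] 0.97 [ 0.4256 -0.1383] 0.8
tin 3 3.0 [ 0.4274 -0.1396] 0.99 [ 0.4263 -0.1383] 0.89
tin 4 2.0 [ 0.4419 -0.0026] 0.95 [ 0.4405 -0.0018] 0.79
tin 4 3.0 [ 0.4418 -0.0024] 1.01 [ 0.441  -0.0021] 0.87
L [ 6.6670e-01  2.9000e-03 -3.2717e+00] (np.float64(2.3618150612344913), 14) [ 7.18300e-01  3.11000e-02 -4.25607e+01] (np.float64(206.2569223006252), 20)
M [ 0.4603 -0.3616 -9.4032] (np.float64(2.2331809706243906), 18) [ 0.4608 -0.3596 -9.8732] (np.float64(0.9382935137272654), 15)
S [0.4808 0.3785 5.5553] (np.float64(3.203329448564478), 14) [0.4806 0.3796 5.3935] (np.float64(0.8463890738492361), 21)
sq [ 0.66287601 -0.21026795]
```

Both cameras agree within about 2 mm, and the area ratios match the given sizes. Targets: tin1 (.4316,.1261), tin2 (.662,.1943), tin3 (.427,-.139), tin4 (.4414,-.0022); trays L (.667,.003), M (.4605,-.3606), S (.4807,.379). I'll turn the tool so its x lies along world x and start across.

```bash
python3 -m pendant '[{"rz":6.55,"hand":0.0854},{"rz":6.55},{"rz":6.54},{"dy":-0.02},{"dy":-0.035,"dx":0.012},{"dy":-0.035,"dx":0.012},{"dy":-0.035,"dx":0.012},{"dy":-0.035,"dx":0.012},{"dy":-0.035,"dx":0.012},{"dy":-0.035,"dx":0.012},{"dy":-0.035,"dx":0.012},{"dy":-0.035,"dx":0.012}]' 40
```

```text
invalid input
```

```bash
python3 -m pendant '[{"dx":0,"dy":0,"dz":0,"rx":0,"ry":0,"rz":6.55,"hand":0.0854},{"dx":0,"dy":0,"dz":0,"rx":0,"ry":0,"rz":6.55,"hand":0.0854},{"dx":0,"dy":0,"dz":0,"rx":0,"ry":0,"rz":6.54,"hand":0.0854}]' 40; python3 -m pendant -h | head -20
```

```text
clock: 1.05
position: [0.1933, -0.5416, 0.198]
ee_rot: [0.0, 1.0, -0.003, 0.0]
contact_force: [0.2, -0.2, -1.2]
width: 0.0855
gripper_force: 0.0invalid input: not JSON, or not a number
```

```bash
python3 -m pendant '[{"dx":0.012,"dy":-0.034,"dz":0,"rx":0,"ry":0,"rz":0,"hand":0.0854},{"dx":0.012,"dy":-0.034,"dz":0,"rx":0,"ry":0,"rz":0,"hand":0.0854},{"dx":0.012,"dy":-0.034,"dz":0,"rx":0,"ry":0,"rz":0,"hand":0.0854},{"dx":0.012,"dy":-0.034,"dz":0,"rx":0,"ry":0,"rz":0,"hand":0.0854},{"dx":0.012,"dy":-0.034,"dz":0,"rx":0,"ry":0,"rz":0,"hand":0.0854},{"dx":0.012,"dy":-0.034,"dz":0,"rx":0,"ry":0,"rz":0,"hand":0.0854},{"dx":0.012,"dy":-0.034,"dz":0,"rx":0,"ry":0,"rz":0,"hand":0.0854},{"dx":0.012,"dy":-0.034,"dz":0,"rx":0,"ry":0,"rz":0,"hand":0.0854},{"dx":0.012,"dy":-0.034,"dz":0,"rx":0,"ry":0,"rz":0,"hand":0.0854},{"dx":0.012,"dy":-0.034,"dz":0,"rx":0,"ry":0,"rz":0,"hand":0.0854},{"dx":0.012,"dy":-0.034,"dz":0,"rx":0,"ry":0,"rz":0,"hand":0.0854},{"dx":0.012,"dy":-0.034,"dz":0,"rx":0,"ry":0,"rz":0,"hand":0.0854}]'
python3 -m pendant '[{"dx":0.0118,"dy":-0.0325,"dz":0,"rx":0,"ry":0,"rz":0,"hand":0.0854},{"dx":0.0118,"dy":-0.0325,"dz":0,"rx":0,"ry":0,"rz":0,"hand":0.0854},{"dx":0.0118,"dy":-0.0325,"dz":0,"rx":0,"ry":0,"rz":0,"hand":0.0854},{"dx":0.0118,"dy":-0.0325,"dz":0,"rx":0,"ry":0,"rz":0,"hand":0.0854},{"dx":0.0118,"dy":-0.0325,"dz":0,"rx":0,"ry":0,"rz":0,"hand":0.0854},{"dx":0.0118,"dy":-0.0325,"dz":0,"rx":0,"ry":0,"rz":0,"hand":0.0854},{"dx":0.0118,"dy":-0.0325,"dz":0,"rx":0,"ry":0,"rz":0,"hand":0.0854},{"dx":0.0118,"dy":-0.0325,"dz":0,"rx":0,"ry":0,"rz":0,"hand":0.0854},{"dx":0,"dy":0,"dz":0.03,"rx":0,"ry":0,"rz":0,"hand":0.0854},{"dx":0,"dy":0,"dz":0.03,"rx":0,"ry":0,"rz":0,"hand":0.0854},{"dx":0,"dy":0,"dz":0.03,"rx":0,"ry":0,"rz":0,"hand":0.0854},{"dx":0,"dy":0,"dz":0,"rx":0,"ry":0,"rz":0,"hand":0.0854}]'
```

```text
clock: 2.05
position: [0.3375, -0.132, 0.1983]
ee_rot: [0.0, 1.0, -0.0, 0.001]
contact_force: [0.4, 0.1, -0.1]
width: 0.0851
gripper_force: 0.0
clock: 3.05
position: [0.4269, 0.1262, 0.1034]
ee_rot: [0.001, 1.0, 0.0, -0.006]
contact_force: [-0.9, 0.0, -0.3]
width: 0.0853
gripper_force: 0.0
```

```bash
python3 -m pendant '[{"dx":0,"dy":0,"dz":0,"rx":0,"ry":0,"rz":0,"hand":0.0854},{"dx":0,"dy":0,"dz":0,"rx":0,"ry":0,"rz":0,"hand":0.0854},{"dx":0,"dy":0,"dz":0.02,"rx":0,"ry":0,"rz":0,"hand":0.0854},{"dx":0,"dy":0,"dz":0.02,"rx":0,"ry":0,"rz":0,"hand":0.0854},{"dx":0,"dy":0,"dz":0.02,"rx":0,"ry":0,"rz":0,"hand":0.0854},{"dx":0,"dy":0,"dz":0,"rx":0,"ry":0,"rz":0,"hand":0.0854},{"dx":0,"dy":0,"dz":0,"rx":0,"ry":0,"rz":0,"hand":0.0854},{"dx":0,"dy":0,"dz":0,"rx":0,"ry":0,"rz":0,"hand":0.0854}]'
```

```text
clock: 3.72
position: [0.4336, 0.1265, 0.0499]
ee_rot: [-0.0, 1.0, -0.0, 0.002]
contact_force: [-0.6, 0.1, -0.3]
width: 0.0856
gripper_force: 0.0
```

```bash
python3 -c "
from h import *
for n in('top','scene'):
    d=manip.get_image(n); p=proj(d,[[.4316,.1261,.028]])[0].astype(int); print(p)
    c=d['frame'][max(0,p[1]-60):p[1]+60,p[0]-80:p[0]+80,::-1]; cv2.imwrite(f'pics/g1{n}.png',cv2.resize(c,None,fx=3,fy=3))
a=cv2.imread('pics/g1top.png');b=cv2.imread('pics/g1scene.png');cv2.imwrite('pics/g1.png',cv2.resize(np.hstack([a,b]),(800,300)))
print(manip.get_state()['position'],manip.get_state()['qpos'])"
```

```text
[221 215]
[294 169]
[0.43343571 0.12657075 0.04978196] [ 1.29881143e-01  2.32332327e-01  1.98537172e+00 -1.02062183e-04
  9.19921788e-01  1.70089000e+00]
```

View pics/g1.png

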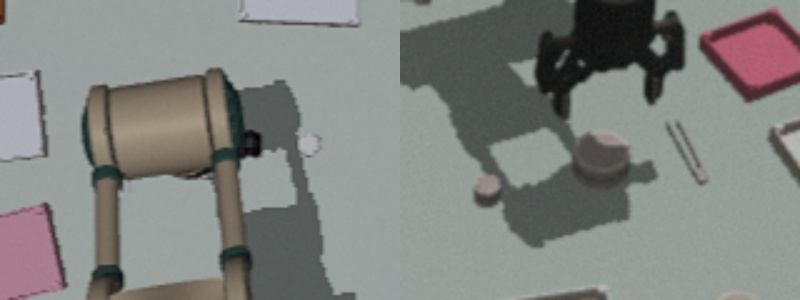

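The right crop shows the open fingers above tin_1, one each side at about (560,100) and (655,85) with the tin at (600,155). The tool is aligned, so I'll descend and grip.

```bash
python3 -m pendant '[{"dx":-0.001,"dy":0,"dz":0.015,"rx":0,"ry":0,"rz":0,"hand":0.0854},{"dx":-0.001,"dy":0,"dz":0.015,"rx":0,"ry":0,"rz":0,"hand":0.0854},{"dx":0,"dy":0,"dz":0.015,"rx":0,"ry":0,"rz":0,"hand":0.0854},{"dx":0,"dy":0,"dz":0,"rx":0,"ry":0,"rz":0,"hand":0.0854},{"dx":0,"dy":0,"dz":0,"rx":0,"ry":0,"rz":0,"hand":0.0854},{"dx":0,"dy":0,"dz":0,"rx":0,"ry":0,"rz":0,"hand":0.0854}]' 40
python3 -m pendant '[{"dx":0,"dy":0,"dz":0,"rx":0,"ry":0,"rz":0,"hand":0.05},{"dx":0,"dy":0,"dz":0,"rx":0,"ry":0,"rz":0,"hand":0.05},{"dx":0,"dy":0,"dz":0,"rx":0,"ry":0,"rz":0,"hand":0.05},{"dx":0,"dy":0,"dz":0,"rx":0,"ry":0,"rz":0,"hand":0.05},{"dx":0,"dy":0,"dz":0,"rx":0,"ry":0,"rz":0,"hand":0.05},{"dx":0,"dy":0,"dz":0,"rx":0,"ry":0,"rz":0,"hand":0.05}]' 40
```

```text
clock: 4.32
position: [0.4309, 0.1266, 0.0041]
ee_rot: [-0.0, 1.0, 0.0, 0.001]
contact_force: [0.0, -0.4, 0.5]
width: 0.0852
gripper_force: 0.0
clock: 4.82
position: [0.4297, 0.1264, 0.0031]
ee_rot: [0.0, 1.0, 0.0, 0.0]
contact_force: [1.0, -0.1, 0.0]
width: 0.05
gripper_force: 0.0
```

The fingers went to 50 mm with no force, so I missed the tin. I'll look.

```bash
python3 -c "
from h import *
d=shot('scene',3); p=proj(d,[[.4316,.1261,.028],[.4316,.1261,.0]]).astype(int); print(p)
p=p[0]; c=d['frame'][p[1]-50:p[1]+40,p[0]-60:p[0]+60,::-1]; cv2.imwrite('pics/g2.png',cv2.resize(c,(800,600),interpolation=2))
print(meas(d,*p,.031,0,.028))
"
```

```text
[[294 169]
 [293 176]]
(array([0.3421528 , 0.15905228]), np.float64(4.350106329268128))
```

View pics/g2.png

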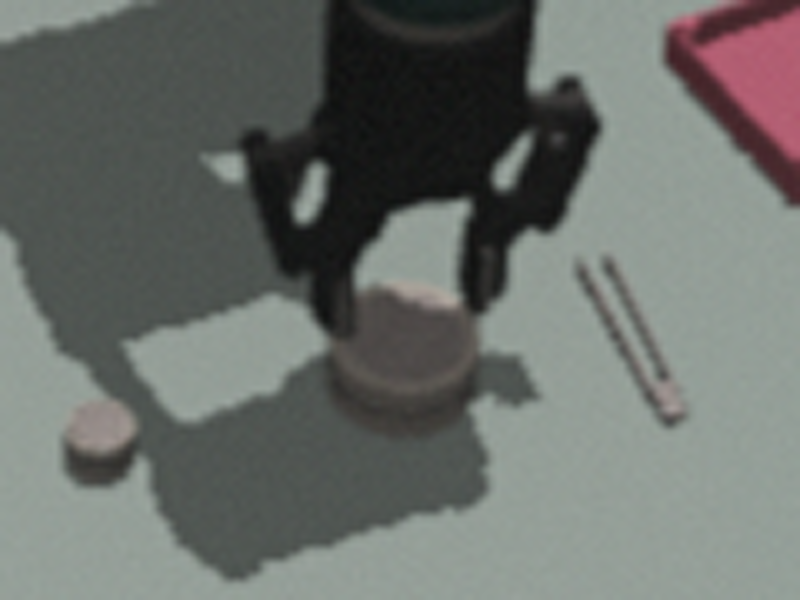

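The picture shows the fingertips behind tin_1's lid or above it, at about (345,325) and (485,300) in the crop. The tin hasn't moved. I'll check the frame against the image.

```bash
python3 -c "
from h import *
d=manip.get_image('scene');T=manip.get_image('top')
print(manip.get_state()['position'],manip.get_state()['width'])
for z in(0,.01,.02,.03,.045): print(z,unproj(d,285.7,167.7,z).round(4),unproj(d,306.7,164,z).round(4))
print('base',proj(d,[[0,0,0]]),proj(T,[[0,0,0]]))
print(proj(d,[[.43,.1264-.03,.003],[.43,.1264+.03,.003]]))
f=d['frame'][60:200,230:360,::-1]; f=np.clip(f*2.2,0,255).astype(np.uint8)
cv2.imwrite('pics/g3.png',cv2.resize(f,(557,600),interpolation=2))
"
```

```text
[0.42962297 0.12639044 0.00291953] 0.04991696649665906
0 [0.3966 0.1142 0.    ] [0.3972 0.1751 0.    ]
0.01 [0.4055 0.1112 0.01  ] [0.4061 0.1714 0.01  ]
0.02 [0.4143 0.1082 0.02  ] [0.4149 0.1677 0.02  ]
0.03 [0.4231 0.1052 0.03  ] [0.4237 0.1641 0.03  ]
0.045 [0.4364 0.1007 0.045 ] [0.4369 0.1586 0.045 ]
base [[219.00989928  87.88758715]] [[265.95310873 360.22172695]]
[[282.836969   176.83696111]
 [303.92360729 172.90068157]]
```

View pics/g3.png

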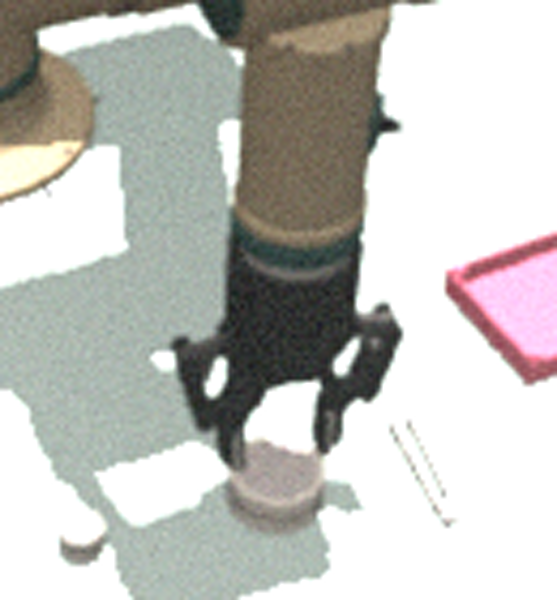

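The tips' rays fit y≈.126 only if they're really at z≈.045–.05, which would put them above the lid. I'll test by opening and lowering in small steps while watching the force.

```bash
python3 -m pendant '[{"dx":0,"dy":0,"dz":0,"rx":0,"ry":0,"rz":0,"hand":0.0854},{"dx":0,"dy":0,"dz":0,"rx":0,"ry":0,"rz":0,"hand":0.0854},{"dx":0,"dy":0,"dz":0,"rx":0,"ry":0,"rz":0,"hand":0.0854},{"dx":0,"dy":0,"dz":0,"rx":0,"ry":0,"rz":0,"hand":0.0854},{"dx":0.001,"dy":0,"dz":0.002,"rx":0,"ry":0,"rz":0,"hand":0.0854},{"dx":0.001,"dy":0,"dz":0.002,"rx":0,"ry":0,"rz":0,"hand":0.0854},{"dx":0,"dy":0,"dz":0,"rx":0,"ry":0,"rz":0,"hand":0.0854},{"dx":0,"dy":0,"dz":0,"rx":0,"ry":0,"rz":0,"hand":0.0854}]' 40
python3 -m pendant '[{"dx":0,"dy":0,"dz":0.003,"rx":0,"ry":0,"rz":0,"hand":0.0854},{"dx":0,"dy":0,"dz":0,"rx":0,"ry":0,"rz":0,"hand":0.0854},{"dx":0,"dy":0,"dz":0,"rx":0,"ry":0,"rz":0,"hand":0.0854}]' 40
```

```text
clock: 5.73
position: [0.4316, 0.1264, -0.0012]
ee_rot: [0.0, 1.0, -0.0, -0.0]
contact_force: [0.7, -0.4, -1.1]
width: 0.0853
gripper_force: 0.0
clock: 5.98
position: [0.4314, 0.1264, -0.0042]
ee_rot: [0.0, 1.0, 0.0, -0.0]
contact_force: [-0.5, 0.5, -0.6]
width: 0.0854
gripper_force: 0.0
```

```bash
python3 -c "
from h import *
d=shot('scene',3);T=manip.get_image('top')
f=np.clip(d['frame'][130:200,245:345,::-1]*1.8,0,255).astype(np.uint8)
cv2.imwrite('pics/g4.png',cv2.resize(f,(800,560),interpolation=2))
for z in (.003,.016,.05): print(z,((proj(d,[[.43,.1264+s*.05,z] for s in(-1,1)])-[245,130])*8).round())
"
```

```text
0.003 [[246. 385.]
 [527. 333.]]
0.016 [[247. 360.]
 [530. 307.]]
0.05 [[250. 291.]
 [540. 238.]]
```

View pics/g4.png

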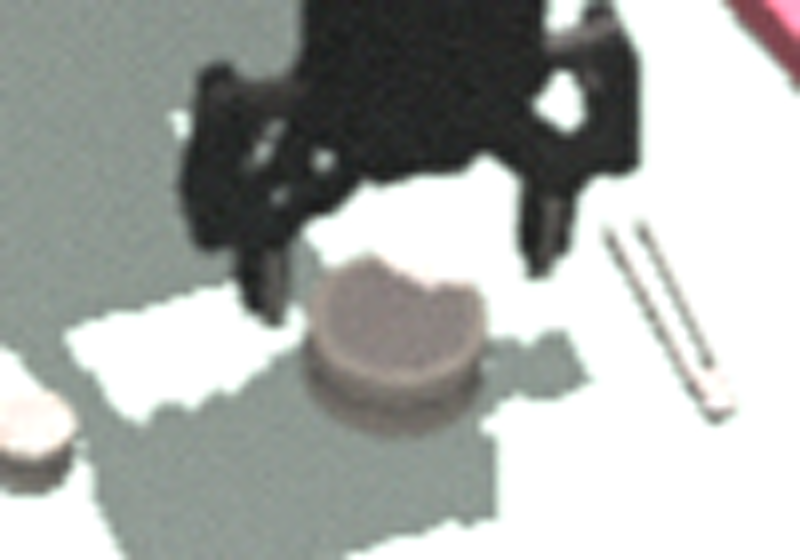

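The tips at (268,320) and (545,272) still hang above lid height, and there's no contact force at a reported z of -0.004. So the tips really are about 38 mm higher than the reported TCP. I'll keep lowering under force watch.

```bash
for i in 1; do python3 -m pendant '[{"dx":0,"dy":0,"dz":0.004,"rx":0,"ry":0,"rz":0,"hand":0.0854},{"dx":0,"dy":0,"dz":0.004,"rx":0,"ry":0,"rz":0,"hand":0.0854},{"dx":0,"dy":0,"dz":0,"rx":0,"ry":0,"rz":0,"hand":0.0854},{"dx":0,"dy":0,"dz":0,"rx":0,"ry":0,"rz":0,"hand":0.0854}]' 40; done
python3 -c "
from h import *
d=shot('scene',3)
f=np.clip(d['frame'][130:200,245:345,::-1]*1.8,0,255).astype(np.uint8)
cv2.imwrite('pics/g5.png',cv2.resize(f,(800,560),interpolation=2))"
```

```text
clock: 6.52
position: [0.4312, 0.1263, -0.0124]
ee_rot: [0.0, 1.0, 0.0, -0.001]
contact_force: [0.6, -0.1, 0.0]
width: 0.0853
gripper_force: 0.0
```

View pics/g5.png

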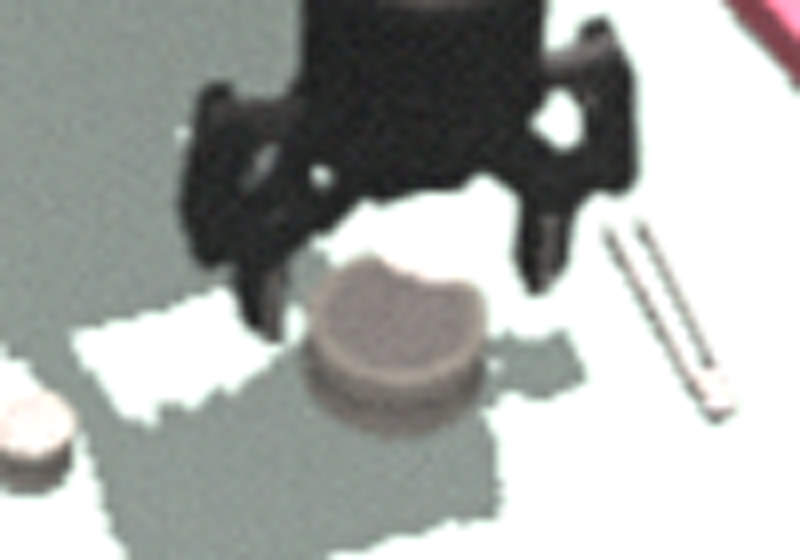

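```bash
python3 -m pendant '[{"dx":0,"dy":0,"dz":0.004,"rx":0,"ry":0,"rz":0,"hand":0.0854},{"dx":0,"dy":0,"dz":0.004,"rx":0,"ry":0,"rz":0,"hand":0.0854},{"dx":0,"dy":0,"dz":0,"rx":0,"ry":0,"rz":0,"hand":0.0854},{"dx":0,"dy":0,"dz":0,"rx":0,"ry":0,"rz":0,"hand":0.0854}]' 40
python3 -c "
from h import *
import time
s=manip.get_state();print(s['position'],s['contact_force'],s['moment'],s['qpos'])
T=shot('top',2);S=shot('scene',3);F=S['frame']
cv2.imwrite('pics/g6.png',F[...,::-1]);cv2.imwrite('pics/g6t.png',T['frame'][...,::-1])
q=S['frame'].astype(int).sum(2)<150
for r in range(150,176): 
    c=np.where(q[r,260:330])[0]+260; print(r,c.tolist() if len(c)<25 else (c.min(),c.max(),len(c)))
"
```

```text
clock: 7.0
position: [0.4312, 0.1263, -0.0204]
ee_rot: [0.0, 1.0, -0.0, -0.0]
contact_force: [0.7, 0.3, -0.7]
width: 0.0856
gripper_force: 0.0
[ 0.43124164  0.1263462  -0.02041988] [ 0.66959982  0.28139939 -0.69162718] [-0.02705245  0.05215627 -0.01008167] [ 1.30017291e-01  3.36785167e-01  2.07342165e+00 -1.17435227e-04
  7.32404486e-01  1.70092911e+00]
150 (np.int64(269), np.int64(323), 50)
151 (np.int64(268), np.int64(323), 55)
152 (np.int64(268), np.int64(323), 56)
153 (np.int64(268), np.int64(323), 54)
154 (np.int64(268), np.int64(323), 49)
155 (np.int64(268), np.int64(322), 46)
156 (np.int64(268), np.int64(317), 35)
157 (np.int64(267), np.int64(316), 29)
158 (np.int64(267), np.int64(315), 27)
159 (np.int64(268), np.int64(315), 25)
160 [268, 269, 270, 271, 272, 273, 274, 275, 276, 277, 278, 279, 280, 281, 282, 283, 284, 285, 310, 311, 312, 313, 314, 315]
161 [268, 269, 270, 271, 272, 273, 274, 275, 276, 277, 278, 279, 280, 281, 282, 283, 284, 285, 310, 311, 312, 313, 314, 315]
162 [269, 270, 271, 272, 273, 274, 275, 276, 277, 278, 279, 280, 281, 282, 310, 311, 312, 313, 314, 315]
163 [269, 270, 271, 272, 273, 274, 275, 276, 277, 278, 279, 280, 281, 310, 311, 312, 313, 314, 315]
164 [270, 271, 272, 273, 274, 275, 276, 277, 278, 279, 280, 310, 311, 312, 313, 314]
165 [270, 271, 272, 273, 274, 275, 276, 277, 278, 279, 280, 310, 311, 312, 313, 314]
166 [274, 275, 276, 277, 278, 279, 310, 311, 312]
167 [275, 276, 277, 278, 279, 311, 312]
168 [275, 276, 277, 278, 279]
169 [275, 276, 277, 278, 279]
170 [275, 276, 277, 278, 279]
171 [276, 277, 278, 279]
172 [276, 277, 278, 279]
173 [278, 279]
174 [279]
175 []
```

No contact even with the reported TCP 20 mm below the table, so the reported z can't be taken at face value. I'll feel for the shelf in small steps to get a reference.

```bash
python3 -m pendant '[{"dx":0,"dy":0,"dz":0.003,"rx":0,"ry":0,"rz":0,"hand":0.0854},{"dx":0,"dy":0,"dz":0.003,"rx":0,"ry":0,"rz":0,"hand":0.0854},{"dx":0,"dy":0,"dz":0,"rx":0,"ry":0,"rz":0,"hand":0.0854},{"dx":0,"dy":0,"dz":0,"rx":0,"ry":0,"rz":0,"hand":0.0854}]' 40
```

```text
clock: 7.58
position: [0.4313, 0.1263, -0.0263]
ee_rot: [0.0, 1.0, -0.0, -0.0]
contact_force: [-0.1, -0.0, -0.2]
width: 0.0857
gripper_force: 0.0
```

```bash
python3 -m pendant '[{"dx":0,"dy":0,"dz":0.003,"rx":0,"ry":0,"rz":0,"hand":0.0854},{"dx":0,"dy":0,"dz":0,"rx":0,"ry":0,"rz":0,"hand":0.0854},{"dx":0,"dy":0,"dz":0,"rx":0,"ry":0,"rz":0,"hand":0.0854}]' 40
python3 -c "
from h import *
d=shot('scene',3)
f=np.clip(d['frame'][130:200,245:345,::-1]*1.8,0,255).astype(np.uint8)
cv2.imwrite('pics/g7.png',cv2.resize(f,(800,560),interpolation=2))"
```

```text
clock: 7.83
position: [0.4315, 0.1264, -0.0292]
ee_rot: [0.0, 1.0, 0.0, -0.0]
contact_force: [-0.3, -0.0, -0.3]
width: 0.0856
gripper_force: 0.0
```

View pics/g7.png

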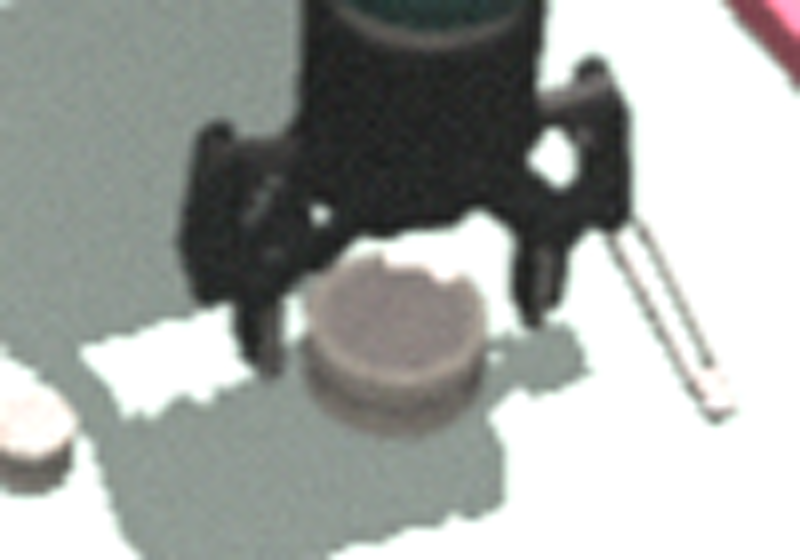

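The crop shows the fingertips at (270,375) and (540,325), flanking the tin at (397,318), with their shadows nearly meeting the tips. I'll go slightly lower and close.

```bash
python3 -m pendant '[{"dx":0,"dy":0,"dz":0.002,"rx":0,"ry":0,"rz":0,"hand":0.0854},{"dx":0,"dy":0,"dz":0.002,"rx":0,"ry":0,"rz":0,"hand":0.0854},{"dx":0,"dy":0,"dz":0,"rx":0,"ry":0,"rz":0,"hand":0.0854},{"dx":0,"dy":0,"dz":0,"rx":0,"ry":0,"rz":0,"hand":0.0854}]' 40 | tee o; grep -q . o
```

```text
clock: 8.32
position: [0.4315, 0.1264, -0.0332]
ee_rot: [0.0, 1.0, 0.0, -0.0]
contact_force: [-0.1, 0.0, 0.4]
width: 0.0858
gripper_force: 0.0
```

```bash
python3 -m pendant '[{"dx":0,"dy":0,"dz":0,"rx":0,"ry":0,"rz":0,"hand":0.055},{"dx":0,"dy":0,"dz":0,"rx":0,"ry":0,"rz":0,"hand":0.055},{"dx":0,"dy":0,"dz":0,"rx":0,"ry":0,"rz":0,"hand":0.055},{"dx":0,"dy":0,"dz":0,"rx":0,"ry":0,"rz":0,"hand":0.055},{"dx":0,"dy":0,"dz":0,"rx":0,"ry":0,"rz":0,"hand":0.055},{"dx":0,"dy":0,"dz":0,"rx":0,"ry":0,"rz":0,"hand":0.055}]' 30
```

```text
clock: 8.82
position: [0.4317, 0.1265, -0.0328]
ee_rot: [0.0, 1.0, 0.0, 0.0]
contact_force: [-1.0, 0.4, 5.7]
width: 0.0608
gripper_force: 32.6
```

It's gripped at 61 mm with 33 N. I'll lift it and carry it to the large tray.

```bash
python3 -m pendant '[{"dx":0,"dy":0,"dz":-0.005,"rx":0,"ry":0,"rz":0,"hand":0.055},{"dx":0,"dy":0,"dz":-0.01,"rx":0,"ry":0,"rz":0,"hand":0.055},{"dx":0,"dy":0,"dz":-0.02,"rx":0,"ry":0,"rz":0,"hand":0.055},{"dx":0,"dy":0,"dz":-0.025,"rx":0,"ry":0,"rz":0,"hand":0.055},{"dx":0,"dy":0,"dz":0,"rx":0,"ry":0,"rz":0,"hand":0.055},{"dx":0,"dy":0,"dz":0,"rx":0,"ry":0,"rz":0,"hand":0.055}]' 30
python3 -m pendant '[{"dx":0.015,"dy":0.008,"dz":0,"rx":0,"ry":0,"rz":0,"hand":0.055},{"dx":0.02,"dy":0.011,"dz":0,"rx":0,"ry":0,"rz":0,"hand":0.055},{"dx":0.022,"dy":0.011,"dz":0,"rx":0,"ry":0,"rz":0,"hand":0.055},{"dx":0.022,"dy":0.011,"dz":0,"rx":0,"ry":0,"rz":0,"hand":0.055},{"dx":0.022,"dy":0.011,"dz":0,"rx":0,"ry":0,"rz":0,"hand":0.055},{"dx":0.022,"dy":0.011,"dz":0,"rx":0,"ry":0,"rz":0,"hand":0.055},{"dx":0.022,"dy":0.011,"dz":0,"rx":0,"ry":0,"rz":0,"hand":0.055},{"dx":0.022,"dy":0.011,"dz":0,"rx":0,"ry":0,"rz":0,"hand":0.055},{"dx":0.022,"dy":0.011,"dz":0,"rx":0,"ry":0,"rz":0,"hand":0.055},{"dx":0.022,"dy":0.011,"dz":0,"rx":0,"ry":0,"rz":0,"hand":0.055},{"dx":0.016,"dy":0.01,"dz":0,"rx":0,"ry":0,"rz":0,"hand":0.055},{"dx":0.008,"dy":0.006,"dz":0,"rx":0,"ry":0,"rz":0,"hand":0.055}]' 30
python3 -m pendant '[{"dx":0,"dy":0,"dz":0,"rx":0,"ry":0,"rz":0,"hand":0.055},{"dx":0,"dy":0,"dz":0,"rx":0,"ry":0,"rz":0,"hand":0.055},{"dx":0,"dy":0,"dz":0,"rx":0,"ry":0,"rz":0,"hand":0.055},{"dx":0,"dy":0,"dz":0,"rx":0,"ry":0,"rz":0,"hand":0.055}]' 30
```

```text
clock: 9.32
position: [0.4328, 0.1265, 0.028]
ee_rot: [-0.0, 1.0, 0.0, 0.002]
contact_force: [-0.2, 1.0, -2.3]
width: 0.061
gripper_force: 32.9
clock: 10.32
position: [0.669, 0.0012, 0.0248]
ee_rot: [0.0, 1.0, -0.001, -0.0]
contact_force: [-0.3, -0.6, -0.6]
width: 0.0606
gripper_force: 32.9
clock: 10.65
position: [0.6651, 0.0041, 0.0266]
ee_rot: [-0.0, 1.0, 0.0, -0.001]
contact_force: [-0.8, 0.4, -0.8]
width: 0.0609
gripper_force: 32.9
```

```bash
python3 -m pendant '[{"dx":0.001,"dy":0.001,"dz":0.01,"rx":0,"ry":0,"rz":0,"hand":0.055},{"dx":0.001,"dy":0,"dz":0.015,"rx":0,"ry":0,"rz":0,"hand":0.055},{"dx":0,"dy":0,"dz":0.015,"rx":0,"ry":0,"rz":0,"hand":0.055},{"dx":0,"dy":0,"dz":0.01,"rx":0,"ry":0,"rz":0,"hand":0.055},{"dx":0,"dy":0,"dz":0.004,"rx":0,"ry":0,"rz":0,"hand":0.055},{"dx":0,"dy":0,"dz":0,"rx":0,"ry":0,"rz":0,"hand":0.055},{"dx":0,"dy":0,"dz":0,"rx":0,"ry":0,"rz":0,"hand":0.055},{"dx":0,"dy":0,"dz":0,"rx":0,"ry":0,"rz":0,"hand":0.055}]' 30
```

```text
clock: 11.32
position: [0.6694, 0.0024, -0.0262]
ee_rot: [0.0, 1.0, 0.0, 0.001]
contact_force: [0.2, -1.0, -0.9]
width: 0.0609
gripper_force: 32.9
```

```bash
python3 -m pendant '[{"dx":-0.001,"dy":0,"dz":0.002,"rx":0,"ry":0,"rz":0,"hand":0.055},{"dx":-0.001,"dy":0,"dz":0.001,"rx":0,"ry":0,"rz":0,"hand":0.055},{"dx":0,"dy":0,"dz":0,"rx":0,"ry":0,"rz":0,"hand":0.055},{"dx":0,"dy":0,"dz":0,"rx":0,"ry":0,"rz":0,"hand":0.055},{"dx":0,"dy":0,"dz":0,"rx":0,"ry":0,"rz":0,"hand":0.055}]' 30
```

```text
clock: 11.73
position: [0.6667, 0.0023, -0.0296]
ee_rot: [0.0, 1.0, -0.0, 0.0]
contact_force: [-0.8, 0.3, 1.7]
width: 0.0613
gripper_force: 33.0
```

```bash
python3 -m pendant '[{"dx":0,"dy":0,"dz":0,"rx":0,"ry":0,"rz":0,"hand":0.078},{"dx":0,"dy":0,"dz":0,"rx":0,"ry":0,"rz":0,"hand":0.078},{"dx":0,"dy":0,"dz":0,"rx":0,"ry":0,"rz":0,"hand":0.078},{"dx":0,"dy":0,"dz":-0.01,"rx":0,"ry":0,"rz":0,"hand":0.078},{"dx":0,"dy":0,"dz":-0.02,"rx":0,"ry":0,"rz":0,"hand":0.078},{"dx":0,"dy":0,"dz":-0.03,"rx":0,"ry":0,"rz":0,"hand":0.078},{"dx":0,"dy":0,"dz":-0.02,"rx":0,"ry":0,"rz":0,"hand":0.078},{"dx":0,"dy":-0.01,"dz":0,"rx":0,"ry":0,"rz":0,"hand":0.078},{"dx":-0.001,"dy":-0.025,"dz":0,"rx":0,"ry":0,"rz":0,"hand":0.078},{"dx":-0.001,"dy":-0.025,"dz":0,"rx":0,"ry":0,"rz":0,"hand":0.078},{"dx":-0.001,"dy":-0.025,"dz":0,"rx":0,"ry":0,"rz":0,"hand":0.078},{"dx":-0.001,"dy":-0.025,"dz":0,"rx":0,"ry":0,"rz":0,"hand":0.078}]' 30
python3 -m pendant '[{"dx":-0.001,"dy":-0.025,"dz":0,"rx":0,"ry":0,"rz":0,"hand":0.078},{"dx":-0.001,"dy":-0.025,"dz":0,"rx":0,"ry":0,"rz":0,"hand":0.078},{"dx":0,"dy":-0.02,"dz":0,"rx":0,"ry":0,"rz":0,"hand":0.078},{"dx":0,"dy":-0.011,"dz":0,"rx":0,"ry":0,"rz":0,"hand":0.078},{"dx":0,"dy":0,"dz":0,"rx":0,"ry":0,"rz":0,"hand":0.078},{"dx":0,"dy":0,"dz":0,"rx":0,"ry":0,"rz":0,"hand":0.078},{"dx":0,"dy":0,"dz":0,"rx":0,"ry":0,"rz":0,"hand":0.078},{"dx":0,"dy":0,"dz":0,"rx":0,"ry":0,"rz":0,"hand":0.078}]' 30
python3 -c "
from h import *
d=shot('scene',4);T=shot('top',3);cv2.imwrite('pics/p1t.png',T['frame'][...,::-1])
p=proj(d,[[.667,.003,.031]])[0].astype(int)
f=d['frame'][p[1]-60:p[1]+45,p[0]-60:p[0]+80,::-1]
cv2.imwrite('pics/p1.png',cv2.resize(f,(800,600),interpolation=2))
print(p,(proj(d,[[.667,.003,.003],[.667,.003,.031]])-p+60)*5.714)"
```

```text
clock: 12.73
position: [0.6621, 0.1137, 0.0499]
ee_rot: [-0.0, 1.0, -0.0, -0.0]
contact_force: [0.5, 0.7, 0.0]
width: 0.0781
gripper_force: 0.0
clock: 13.4
position: [0.6607, 0.192, 0.0499]
ee_rot: [0.0, 1.0, -0.001, -0.0]
contact_force: [-0.8, 0.2, -0.1]
width: 0.0785
gripper_force: 0.0
[272 250] [[343.04796071 380.48033448]
 [344.49988754 344.01279583]]
```

View pics/p1.png

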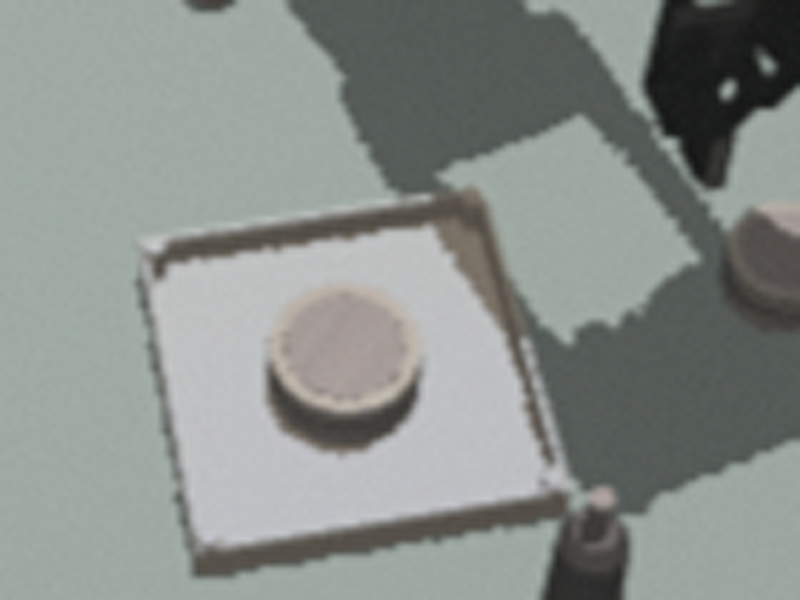

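tin_1's lid sits at (345,345) in the crop against an expected (344,344), so it's upright and centred in the large tray. Next is tin_2.

```bash
python3 -m pendant '[{"dx":0.001,"dy":-0.002,"dz":0.01,"rx":0,"ry":0,"rz":0,"hand":0.078},{"dx":0,"dy":0,"dz":0.02,"rx":0,"ry":0,"rz":0,"hand":0.078},{"dx":0,"dy":0,"dz":0.02,"rx":0,"ry":0,"rz":0,"hand":0.078},{"dx":0,"dy":0,"dz":0.015,"rx":0,"ry":0,"rz":0,"hand":0.078},{"dx":0,"dy":0,"dz":0.008,"rx":0,"ry":0,"rz":0,"hand":0.078},{"dx":0,"dy":0,"dz":0.004,"rx":0,"ry":0,"rz":0,"hand":0.078},{"dx":0,"dy":0,"dz":0,"rx":0,"ry":0,"rz":0,"hand":0.078},{"dx":0,"dy":0,"dz":0,"rx":0,"ry":0,"rz":0,"hand":0.078},{"dx":0,"dy":0,"dz":0,"rx":0,"ry":0,"rz":0,"hand":0.078}]' 30
python3 -m pendant '[{"dx":0,"dy":0,"dz":0,"rx":0,"ry":0,"rz":0,"hand":0.044},{"dx":0,"dy":0,"dz":0,"rx":0,"ry":0,"rz":0,"hand":0.044},{"dx":0,"dy":0,"dz":0,"rx":0,"ry":0,"rz":0,"hand":0.044},{"dx":0,"dy":0,"dz":0,"rx":0,"ry":0,"rz":0,"hand":0.044},{"dx":0,"dy":0,"dz":0,"rx":0,"ry":0,"rz":0,"hand":0.044},{"dx":0,"dy":0,"dz":0,"rx":0,"ry":0,"rz":0,"hand":0.044}]' 30
```

```text
clock: 14.5
position: [0.6626, 0.1956, -0.026]
ee_rot: [-0.0, 1.0, -0.0, 0.001]
contact_force: [-0.3, 0.0, -0.5]
width: 0.0781
gripper_force: 0.0
clock: 15.0
position: [0.6624, 0.1956, -0.0259]
ee_rot: [-0.0, 1.0, 0.0, 0.001]
contact_force: [-0.7, 0.2, 6.0]
width: 0.0488
gripper_force: 31.5
```

```bash
python3 -m pendant '[{"dx":0,"dy":0,"dz":-0.01,"rx":0,"ry":0,"rz":0,"hand":0.044},{"dx":0,"dy":0,"dz":-0.02,"rx":0,"ry":0,"rz":0,"hand":0.044},{"dx":0,"dy":0,"dz":-0.025,"rx":0,"ry":0,"rz":0,"hand":0.044},{"dx":0,"dy":0,"dz":-0.015,"rx":0,"ry":0,"rz":0,"hand":0.044},{"dx":-0.0052,"dy":0.0145,"dz":0,"rx":0,"ry":0,"rz":0,"hand":0.044},{"dx":-0.0105,"dy":0.029,"dz":0,"rx":0,"ry":0,"rz":0,"hand":0.044},{"dx":-0.0105,"dy":0.029,"dz":0,"rx":0,"ry":0,"rz":0,"hand":0.044},{"dx":-0.0105,"dy":0.029,"dz":0,"rx":0,"ry":0,"rz":0,"hand":0.044},{"dx":-0.0105,"dy":0.029,"dz":0,"rx":0,"ry":0,"rz":0,"hand":0.044},{"dx":-0.0105,"dy":0.029,"dz":0,"rx":0,"ry":0,"rz":0,"hand":0.044},{"dx":-0.0105,"dy":0.029,"dz":0,"rx":0,"ry":0,"rz":0,"hand":0.044},{"dx":-0.0105,"dy":0.029,"dz":0,"rx":0,"ry":0,"rz":0,"hand":0.044}]' 30
python3 -m pendant '[{"dx":-0.0105,"dy":0.029,"dz":0,"rx":0,"ry":0,"rz":0,"hand":0.044},{"dx":-0.0105,"dy":0.029,"dz":0,"rx":0,"ry":0,"rz":0,"hand":0.044},{"dx":-0.0105,"dy":0.029,"dz":0,"rx":0,"ry":0,"rz":0,"hand":0.044},{"dx":-0.0105,"dy":0.029,"dz":0,"rx":0,"ry":0,"rz":0,"hand":0.044},{"dx":-0.0105,"dy":0.029,"dz":0,"rx":0,"ry":0,"rz":0,"hand":0.044},{"dx":-0.0105,"dy":0.029,"dz":0,"rx":0,"ry":0,"rz":0,"hand":0.044},{"dx":-0.0105,"dy":0.029,"dz":0,"rx":0,"ry":0,"rz":0,"hand":0.044},{"dx":-0.0105,"dy":0.029,"dz":0,"rx":0,"ry":0,"rz":0,"hand":0.044},{"dx":-0.0105,"dy":0.029,"dz":0,"rx":0,"ry":0,"rz":0,"hand":0.044},{"dx":-0.0105,"dy":0.029,"dz":0,"rx":0,"ry":0,"rz":0,"hand":0.044},{"dx":-0.0105,"dy":0.029,"dz":0,"rx":0,"ry":0,"rz":0,"hand":0.044},{"dx":-0.0078,"dy":0.0195,"dz":0,"rx":0,"ry":0,"rz":0,"hand":0.044}]' 30
python3 -m pendant '[{"dx":0,"dy":0,"dz":0,"rx":0,"ry":0,"rz":0,"hand":0.044},{"dx":0,"dy":0,"dz":0,"rx":0,"ry":0,"rz":0,"hand":0.044},{"dx":0,"dy":0,"dz":0,"rx":0,"ry":0,"rz":0,"hand":0.044},{"dx":0,"dy":0,"dz":0,"rx":0,"ry":0,"rz":0,"hand":0.044},{"dx":0,"dy":0,"dz":0,"rx":0,"ry":0,"rz":0,"hand":0.044},{"dx":0,"dy":0,"dz":0,"rx":0,"ry":0,"rz":0,"hand":0.044},{"dx":0,"dy":0,"dz":0,"rx":0,"ry":0,"rz":0,"hand":0.044},{"dx":0,"dy":0,"dz":0,"rx":0,"ry":0,"rz":0,"hand":0.044}]' 30
```

```text
clock: 16.0
position: [0.5805, -0.024, 0.042]
ee_rot: [0.0, 1.0, 0.0, -0.001]
contact_force: [1.0, 0.2, -0.9]
width: 0.0485
gripper_force: 31.2
clock: 17.0
position: [0.457, -0.363, 0.0421]
ee_rot: [0.0, 1.0, -0.001, -0.001]
contact_force: [0.6, -0.3, -0.7]
width: 0.0492
gripper_force: 31.2
clock: 17.67
position: [0.4599, -0.3601, 0.0431]
ee_rot: [0.0, 1.0, 0.0, 0.0]
contact_force: [-0.5, -1.2, -0.7]
width: 0.0487
gripper_force: 31.2
```

```bash
python3 -m pendant '[{"dx":0.0005,"dy":0.0005,"dz":0.01,"rx":0,"ry":0,"rz":0,"hand":0.044},{"dx":0,"dy":0,"dz":0.018,"rx":0,"ry":0,"rz":0,"hand":0.044},{"dx":0,"dy":0,"dz":0.018,"rx":0,"ry":0,"rz":0,"hand":0.044},{"dx":0,"dy":0,"dz":0.011,"rx":0,"ry":0,"rz":0,"hand":0.044},{"dx":0,"dy":0,"dz":0.004,"rx":0,"ry":0,"rz":0,"hand":0.044},{"dx":0,"dy":0,"dz":0.002,"rx":0,"ry":0,"rz":0,"hand":0.044},{"dx":0,"dy":0,"dz":0,"rx":0,"ry":0,"rz":0,"hand":0.044},{"dx":0,"dy":0,"dz":0,"rx":0,"ry":0,"rz":0,"hand":0.044},{"dx":0,"dy":0,"dz":0,"rx":0,"ry":0,"rz":0,"hand":0.044},{"dx":0,"dy":0,"dz":0,"rx":0,"ry":0,"rz":0,"hand":0.044}]' 30
python3 -m pendant '[{"dx":0,"dy":0,"dz":0.002,"rx":0,"ry":0,"rz":0,"hand":0.044},{"dx":0,"dy":0,"dz":0.001,"rx":0,"ry":0,"rz":0,"hand":0.044},{"dx":0,"dy":0,"dz":0,"rx":0,"ry":0,"rz":0,"hand":0.044},{"dx":0,"dy":0,"dz":0,"rx":0,"ry":0,"rz":0,"hand":0.044},{"dx":0,"dy":0,"dz":0,"rx":0,"ry":0,"rz":0,"hand":0.044}]' 30
```

```text
clock: 18.5
position: [0.4607, -0.3616, -0.0192]
ee_rot: [0.001, 1.0, 0.0, 0.001]
contact_force: [-0.4, -0.3, -1.5]
width: 0.0489
gripper_force: 31.3
clock: 18.92
position: [0.4602, -0.3612, -0.0229]
ee_rot: [0.0, 1.0, -0.0, 0.0]
contact_force: [0.1, -0.5, 0.8]
width: 0.0489
gripper_force: 31.2
```

```bash
python3 -m pendant '[{"dx":0,"dy":0,"dz":0,"rx":0,"ry":0,"rz":0,"hand":0.066},{"dx":0,"dy":0,"dz":0,"rx":0,"ry":0,"rz":0,"hand":0.066},{"dx":0,"dy":0,"dz":0,"rx":0,"ry":0,"rz":0,"hand":0.066},{"dx":0,"dy":0,"dz":-0.01,"rx":0,"ry":0,"rz":0,"hand":0.066},{"dx":0,"dy":0,"dz":-0.02,"rx":0,"ry":0,"rz":0,"hand":0.066},{"dx":0,"dy":0,"dz":-0.025,"rx":0,"ry":0,"rz":0,"hand":0.066},{"dx":0,"dy":0,"dz":-0.015,"rx":0,"ry":0,"rz":0,"hand":0.066},{"dx":-0.002,"dy":-0.012,"dz":0,"rx":0,"ry":0,"rz":0,"hand":0.066},{"dx":-0.004,"dy":-0.026,"dz":0,"rx":0,"ry":0,"rz":0,"hand":0.066},{"dx":-0.004,"dy":-0.026,"dz":0,"rx":0,"ry":0,"rz":0,"hand":0.066},{"dx":-0.004,"dy":-0.026,"dz":0,"rx":0,"ry":0,"rz":0,"hand":0.066},{"dx":-0.004,"dy":-0.026,"dz":0,"rx":0,"ry":0,"rz":0,"hand":0.066}]' 30
python3 -m pendant '[{"dx":-0.004,"dy":-0.026,"dz":0,"rx":0,"ry":0,"rz":0,"hand":0.066},{"dx":-0.004,"dy":-0.026,"dz":0,"rx":0,"ry":0,"rz":0,"hand":0.066},{"dx":-0.004,"dy":-0.026,"dz":0,"rx":0,"ry":0,"rz":0,"hand":0.066},{"dx":-0.002,"dy":-0.018,"dz":0,"rx":0,"ry":0,"rz":0,"hand":0.066},{"dx":-0.001,"dy":-0.01,"dz":0,"rx":0,"ry":0,"rz":0,"hand":0.066},{"dx":0,"dy":0,"dz":0,"rx":0,"ry":0,"rz":0,"hand":0.066},{"dx":0,"dy":0,"dz":0,"rx":0,"ry":0,"rz":0,"hand":0.066},{"dx":0,"dy":0,"dz":0,"rx":0,"ry":0,"rz":0,"hand":0.066},{"dx":0,"dy":0,"dz":0,"rx":0,"ry":0,"rz":0,"hand":0.066},{"dx":0,"dy":0,"dz":0,"rx":0,"ry":0,"rz":0,"hand":0.066}]' 30
python3 -c "
from h import *
d=shot('scene',4);cv2.imwrite('pics/p2full.png',d['frame'][...,::-1])
p=proj(d,[[.4605,-.3606,.029]])[0].astype(int)
f=d['frame'][p[1]-45:p[1]+45,p[0]-45:p[0]+75,::-1]
cv2.imwrite('pics/p2.png',cv2.resize(f,(800,600),interpolation=2))
print((proj(d,[[.4605,-.3606,.003],[.4605,-.3606,.029]])-p+45)*6.667)"
```

```text
clock: 19.92
position: [0.4408, -0.2428, 0.0465]
ee_rot: [-0.001, 1.0, -0.0, -0.001]
contact_force: [1.1, -0.8, -0.2]
width: 0.0663
gripper_force: 0.0
clock: 20.75
position: [0.4275, -0.1401, 0.0469]
ee_rot: [0.0, 1.0, -0.001, 0.0]
contact_force: [-0.1, -0.1, 0.1]
width: 0.0656
gripper_force: 0.0
[[322.22751185 346.72879106]
 [304.47360254 305.29437326]]
```

View pics/p2.png

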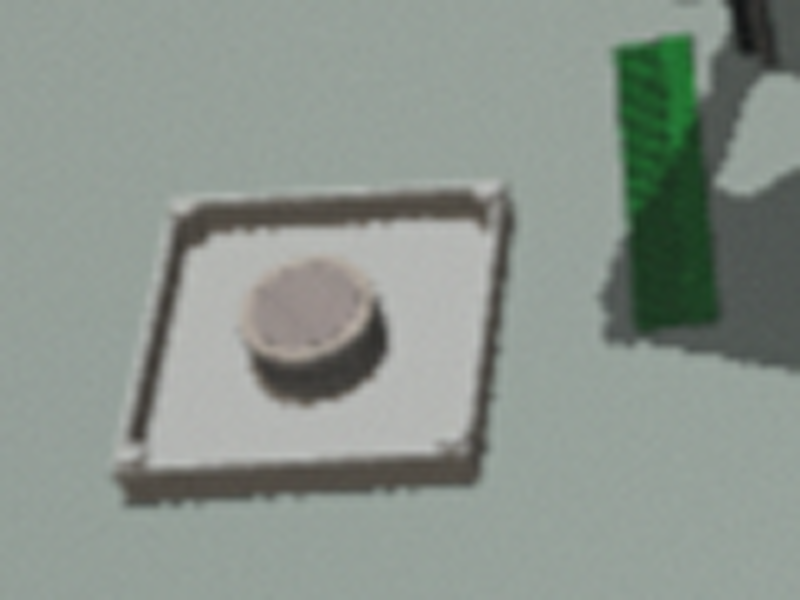

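tin_2's lid is at (312,308), and the tray rim's diagonals cross at (309,306) when raised to lid height. That puts it centred within about 1 mm, lid up. Next is tin_3.

```bash
python3 -m pendant '[{"dx":0,"dy":-0.001,"dz":0.01,"rx":0,"ry":0,"rz":0,"hand":0.06},{"dx":0,"dy":0,"dz":0.018,"rx":0,"ry":0,"rz":0,"hand":0.06},{"dx":0,"dy":0,"dz":0.018,"rx":0,"ry":0,"rz":0,"hand":0.06},{"dx":0,"dy":0,"dz":0.014,"rx":0,"ry":0,"rz":0,"hand":0.06},{"dx":0,"dy":0,"dz":0.008,"rx":0,"ry":0,"rz":0,"hand":0.06},{"dx":0,"dy":0,"dz":0.003,"rx":0,"ry":0,"rz":0,"hand":0.06},{"dx":0,"dy":0,"dz":0,"rx":0,"ry":0,"rz":0,"hand":0.06},{"dx":0,"dy":0,"dz":0,"rx":0,"ry":0,"rz":0,"hand":0.06},{"dx":0,"dy":0,"dz":0,"rx":0,"ry":0,"rz":0,"hand":0.06}]' 30
python3 -m pendant '[{"dx":0,"dy":0,"dz":0,"rx":0,"ry":0,"rz":0,"hand":0.033},{"dx":0,"dy":0,"dz":0,"rx":0,"ry":0,"rz":0,"hand":0.033},{"dx":0,"dy":0,"dz":0,"rx":0,"ry":0,"rz":0,"hand":0.033},{"dx":0,"dy":0,"dz":0,"rx":0,"ry":0,"rz":0,"hand":0.033},{"dx":0,"dy":0,"dz":0,"rx":0,"ry":0,"rz":0,"hand":0.033},{"dx":0,"dy":0,"dz":0,"rx":0,"ry":0,"rz":0,"hand":0.033}]' 30
```

```text
clock: 21.7
position: [0.4279, -0.1385, -0.0233]
ee_rot: [0.0, 1.0, 0.0, 0.001]
contact_force: [0.7, -0.6, 0.5]
width: 0.0603
gripper_force: 0.0
clock: 22.2
position: [0.4277, -0.1384, -0.0232]
ee_rot: [0.0, 1.0, 0.0, 0.001]
contact_force: [-0.7, -0.6, 5.6]
width: 0.0376
gripper_force: 29.7
```

```bash
python3 -m pendant '[{"dx":0,"dy":0,"dz":-0.01,"rx":0,"ry":0,"rz":0,"hand":0.033},{"dx":0,"dy":0,"dz":-0.02,"rx":0,"ry":0,"rz":0,"hand":0.033},{"dx":0,"dy":0,"dz":-0.025,"rx":0,"ry":0,"rz":0,"hand":0.033},{"dx":0,"dy":0,"dz":-0.015,"rx":0,"ry":0,"rz":0,"hand":0.033},{"dx":0.0015,"dy":-0.014,"dz":0,"rx":0,"ry":0,"rz":0,"hand":0.033},{"dx":0.003,"dy":-0.028,"dz":0,"rx":0,"ry":0,"rz":0,"hand":0.033},{"dx":0.003,"dy":-0.028,"dz":0,"rx":0,"ry":0,"rz":0,"hand":0.033},{"dx":0.003,"dy":-0.028,"dz":0,"rx":0,"ry":0,"rz":0,"hand":0.033},{"dx":0.003,"dy":-0.028,"dz":0,"rx":0,"ry":0,"rz":0,"hand":0.033},{"dx":0.003,"dy":-0.028,"dz":0,"rx":0,"ry":0,"rz":0,"hand":0.033},{"dx":0.003,"dy":-0.028,"dz":0,"rx":0,"ry":0,"rz":0,"hand":0.033},{"dx":0.003,"dy":-0.028,"dz":0,"rx":0,"ry":0,"rz":0,"hand":0.033}]' 30
python3 -m pendant '[{"dx":0.003,"dy":-0.029,"dz":0,"rx":0,"ry":0,"rz":0,"hand":0.033},{"dx":0.003,"dy":-0.029,"dz":0,"rx":0,"ry":0,"rz":0,"hand":0.033},{"dx":0.003,"dy":-0.029,"dz":0,"rx":0,"ry":0,"rz":0,"hand":0.033},{"dx":0.003,"dy":-0.029,"dz":0,"rx":0,"ry":0,"rz":0,"hand":0.033},{"dx":0.003,"dy":-0.029,"dz":0,"rx":0,"ry":0,"rz":0,"hand":0.033},{"dx":0.003,"dy":-0.029,"dz":0,"rx":0,"ry":0,"rz":0,"hand":0.033},{"dx":0.003,"dy":-0.029,"dz":0,"rx":0,"ry":0,"rz":0,"hand":0.033},{"dx":0.003,"dy":-0.029,"dz":0,"rx":0,"ry":0,"rz":0,"hand":0.033},{"dx":0.003,"dy":-0.029,"dz":0,"rx":0,"ry":0,"rz":0,"hand":0.033},{"dx":0.003,"dy":-0.029,"dz":0,"rx":0,"ry":0,"rz":0,"hand":0.033},{"dx":0,"dy":-0.017,"dz":0,"rx":0,"ry":0,"rz":0,"hand":0.033},{"dx":0,"dy":0,"dz":0,"rx":0,"ry":0,"rz":0,"hand":0.033}]' 30
python3 -m pendant '[{"dx":0,"dy":0,"dz":0,"rx":0,"ry":0,"rz":0,"hand":0.033},{"dx":0,"dy":0,"dz":0,"rx":0,"ry":0,"rz":0,"hand":0.033},{"dx":0,"dy":0,"dz":0,"rx":0,"ry":0,"rz":0,"hand":0.033},{"dx":0,"dy":0,"dz":0,"rx":0,"ry":0,"rz":0,"hand":0.033},{"dx":0,"dy":0,"dz":0,"rx":0,"ry":0,"rz":0,"hand":0.033},{"dx":0,"dy":0,"dz":0,"rx":0,"ry":0,"rz":0,"hand":0.033},{"dx":0,"dy":0,"dz":0,"rx":0,"ry":0,"rz":0,"hand":0.033}]' 30
```

```text
clock: 23.2
position: [0.4496, 0.0733, 0.0462]
ee_rot: [0.0, 1.0, 0.0, 0.0]
contact_force: [1.0, -0.1, -0.7]
width: 0.0374
gripper_force: 30.2
clock: 24.2
position: [0.4799, 0.3824, 0.0459]
ee_rot: [-0.001, 1.0, 0.001, 0.001]
contact_force: [-0.6, -0.2, -0.3]
width: 0.0375
gripper_force: 30.2
clock: 24.78
position: [0.4798, 0.3784, 0.0461]
ee_rot: [0.0, 1.0, -0.0, 0.0]
contact_force: [0.2, 0.2, 0.3]
width: 0.0375
gripper_force: 30.2
```

Adjusting by dx +.001 and lowering to a reported z of about -0.020.

```bash
python3 -m pendant '[{"dx":0.001,"dy":-0.0005,"dz":0.01,"rx":0,"ry":0,"rz":0,"hand":0.033},{"dx":0,"dy":0,"dz":0.018,"rx":0,"ry":0,"rz":0,"hand":0.033},{"dx":0,"dy":0,"dz":0.018,"rx":0,"ry":0,"rz":0,"hand":0.033},{"dx":0,"dy":0,"dz":0.011,"rx":0,"ry":0,"rz":0,"hand":0.033},{"dx":0,"dy":0,"dz":0.005,"rx":0,"ry":0,"rz":0,"hand":0.033},{"dx":0,"dy":0,"dz":0.002,"rx":0,"ry":0,"rz":0,"hand":0.033},{"dx":0,"dy":0,"dz":0,"rx":0,"ry":0,"rz":0,"hand":0.033},{"dx":0,"dy":0,"dz":0,"rx":0,"ry":0,"rz":0,"hand":0.033},{"dx":0,"dy":0,"dz":0,"rx":0,"ry":0,"rz":0,"hand":0.033},{"dx":0,"dy":0,"dz":0,"rx":0,"ry":0,"rz":0,"hand":0.033}]' 30
python3 -m pendant '[{"dx":0,"dy":0,"dz":0.002,"rx":0,"ry":0,"rz":0,"hand":0.033},{"dx":0,"dy":0,"dz":0,"rx":0,"ry":0,"rz":0,"hand":0.033},{"dx":0,"dy":0,"dz":0,"rx":0,"ry":0,"rz":0,"hand":0.033},{"dx":0,"dy":0,"dz":0,"rx":0,"ry":0,"rz":0,"hand":0.033}]' 30
```

```text
clock: 25.62
position: [0.4813, 0.3798, -0.0172]
ee_rot: [-0.0, 1.0, 0.0, 0.001]
contact_force: [-0.4, -0.2, 0.5]
width: 0.0377
gripper_force: 30.2
clock: 25.95
position: [0.4807, 0.3794, -0.02]
ee_rot: [0.0, 1.0, 0.0, 0.0]
contact_force: [-0.3, -0.6, -1.3]
width: 0.0378
gripper_force: 30.2
```

```bash
python3 -m pendant '[{"dx":0,"dy":0,"dz":0.001,"rx":0,"ry":0,"rz":0,"hand":0.033},{"dx":0,"dy":0,"dz":0,"rx":0,"ry":0,"rz":0,"hand":0.033},{"dx":0,"dy":0,"dz":0,"rx":0,"ry":0,"rz":0,"hand":0.056},{"dx":0,"dy":0,"dz":0,"rx":0,"ry":0,"rz":0,"hand":0.056},{"dx":0,"dy":0,"dz":0,"rx":0,"ry":0,"rz":0,"hand":0.056},{"dx":0,"dy":0,"dz":-0.01,"rx":0,"ry":0,"rz":0,"hand":0.056},{"dx":0,"dy":0,"dz":-0.02,"rx":0,"ry":0,"rz":0,"hand":0.056},{"dx":0,"dy":0,"dz":-0.025,"rx":0,"ry":0,"rz":0,"hand":0.056},{"dx":0,"dy":0,"dz":-0.015,"rx":0,"ry":0,"rz":0,"hand":0.056},{"dx":-0.0014,"dy":0.014,"dz":0,"rx":0,"ry":0,"rz":0,"hand":0.056},{"dx":-0.003,"dy":0.028,"dz":0,"rx":0,"ry":0,"rz":0,"hand":0.056},{"dx":-0.003,"dy":0.028,"dz":0,"rx":0,"ry":0,"rz":0,"hand":0.056}]' 30
python3 -m pendant '[{"dx":-0.003,"dy":0.029,"dz":0,"rx":0,"ry":0,"rz":0,"hand":0.056},{"dx":-0.003,"dy":0.029,"dz":0,"rx":0,"ry":0,"rz":0,"hand":0.056},{"dx":-0.003,"dy":0.029,"dz":0,"rx":0,"ry":0,"rz":0,"hand":0.056},{"dx":-0.003,"dy":0.029,"dz":0,"rx":0,"ry":0,"rz":0,"hand":0.056},{"dx":-0.003,"dy":0.029,"dz":0,"rx":0,"ry":0,"rz":0,"hand":0.056},{"dx":-0.003,"dy":0.029,"dz":0,"rx":0,"ry":0,"rz":0,"hand":0.056},{"dx":-0.003,"dy":0.029,"dz":0,"rx":0,"ry":0,"rz":0,"hand":0.056},{"dx":-0.003,"dy":0.029,"dz":0,"rx":0,"ry":0,"rz":0,"hand":0.056},{"dx":-0.003,"dy":0.029,"dz":0,"rx":0,"ry":0,"rz":0,"hand":0.056},{"dx":-0.003,"dy":0.029,"dz":0,"rx":0,"ry":0,"rz":0,"hand":0.056},{"dx":-0.002,"dy":0.0215,"dz":0,"rx":0,"ry":0,"rz":0,"hand":0.056},{"dx":0,"dy":0,"dz":0,"rx":0,"ry":0,"rz":0,"hand":0.05}]' 30
python3 -m pendant '[{"dx":0,"dy":0,"dz":0,"rx":0,"ry":0,"rz":0,"hand":0.05},{"dx":0,"dy":0,"dz":0,"rx":0,"ry":0,"rz":0,"hand":0.05},{"dx":0,"dy":0,"dz":0,"rx":0,"ry":0,"rz":0,"hand":0.05},{"dx":0,"dy":0,"dz":0,"rx":0,"ry":0,"rz":0,"hand":0.05},{"dx":0,"dy":0,"dz":0,"rx":0,"ry":0,"rz":0,"hand":0.05},{"dx":0,"dy":0,"dz":0,"rx":0,"ry":0,"rz":0,"hand":0.05}]' 30
python3 -c "
from h import *
d=shot('scene',4);cv2.imwrite('pics/p3full.png',d['frame'][...,::-1])
a=[]
for x,y,z in((.4807,.379,.026),(.4414,-.0022,.02)):
    p=proj(d,[[x,y,z]])[0].astype(int)
    a.append(cv2.resize(d['frame'][p[1]-40:p[1]+40,p[0]-27:p[0]+27,::-1],(400,592),interpolation=2))
    print((proj(d,[[x,y,z],[x,y,.003]])-p+[27,40])*7.407)
cv2.imwrite('pics/p3.png',np.hstack(a))"
```

```text
clock: 26.95
position: [0.4727, 0.3083, 0.0488]
ee_rot: [0.0, 1.0, 0.001, 0.0]
contact_force: [-1.2, -0.2, -0.5]
width: 0.056
gripper_force: 0.0
clock: 27.95
position: [0.4397, -0.0057, 0.0486]
ee_rot: [0.001, 1.0, -0.002, -0.001]
contact_force: [-0.8, 0.3, 0.2]
width: 0.05
gripper_force: 0.0
clock: 28.45
position: [0.4412, -0.0014, 0.0489]
ee_rot: [0.0, 1.0, 0.001, -0.0]
contact_force: [0.8, 0.0, 0.6]
width: 0.05
gripper_force: 0.0
[[207.36054046 303.4684998 ]
 [193.50353219 346.00055178]]
[[202.61769968 299.13476888]
 [203.55377653 330.03654264]]
```

View pics/p3.png

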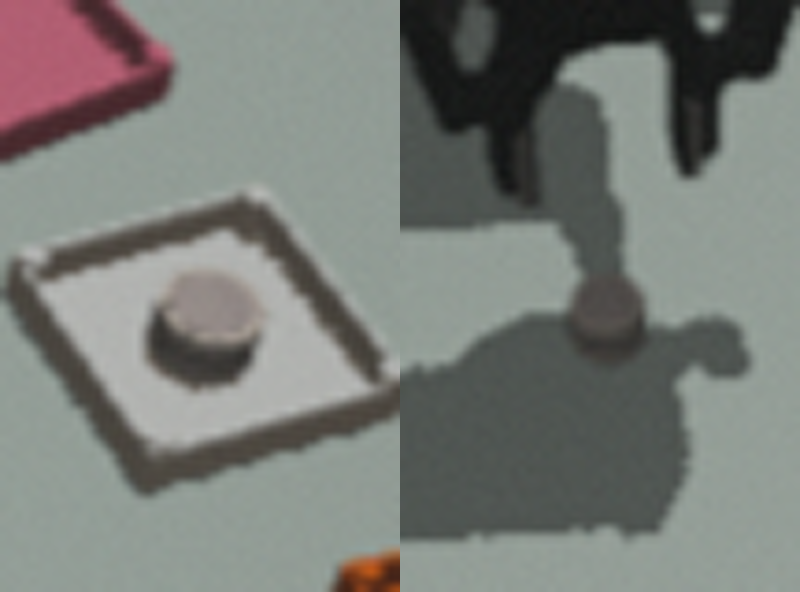

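tin_3's lid is at (212,305), and the small tray's rim diagonals cross at (211,305) at that height, so it's centred. tin_4 is at (207,305) in the right half, under the gripper. Next is tin_4.

```bash
python3 -m pendant '[{"dx":0.001,"dy":0.0005,"dz":0.01,"rx":0,"ry":0,"rz":0,"hand":0.05},{"dx":0,"dy":0,"dz":0.018,"rx":0,"ry":0,"rz":0,"hand":0.05},{"dx":0,"dy":0,"dz":0.018,"rx":0,"ry":0,"rz":0,"hand":0.05},{"dx":0,"dy":0,"dz":0.014,"rx":0,"ry":0,"rz":0,"hand":0.05},{"dx":0,"dy":0,"dz":0.008,"rx":0,"ry":0,"rz":0,"hand":0.05},{"dx":0,"dy":0,"dz":0.003,"rx":0,"ry":0,"rz":0,"hand":0.05},{"dx":0,"dy":0,"dz":0,"rx":0,"ry":0,"rz":0,"hand":0.05},{"dx":0,"dy":0,"dz":0,"rx":0,"ry":0,"rz":0,"hand":0.05},{"dx":0,"dy":0,"dz":0,"rx":0,"ry":0,"rz":0,"hand":0.05}]' 25
python3 -m pendant '[{"dx":0,"dy":0,"dz":0,"rx":0,"ry":0,"rz":0,"hand":0.022},{"dx":0,"dy":0,"dz":0,"rx":0,"ry":0,"rz":0,"hand":0.022},{"dx":0,"dy":0,"dz":0,"rx":0,"ry":0,"rz":0,"hand":0.022},{"dx":0,"dy":0,"dz":0,"rx":0,"ry":0,"rz":0,"hand":0.022},{"dx":0,"dy":0,"dz":0,"rx":0,"ry":0,"rz":0,"hand":0.022},{"dx":0,"dy":0,"dz":0,"rx":0,"ry":0,"rz":0,"hand":0.022}]' 25
```

```text
clock: 29.4
position: [0.4431, -0.0027, -0.0213]
ee_rot: [0.0, 1.0, 0.0, 0.001]
contact_force: [0.2, 0.4, 0.5]
width: 0.0498
gripper_force: 0.0
clock: 29.9
position: [0.4428, -0.0027, -0.0213]
ee_rot: [0.0, 1.0, 0.0, 0.001]
contact_force: [-1.1, -0.1, 6.1]
width: 0.026
gripper_force: 24.4
```

```bash
python3 -m pendant '[{"dx":0,"dy":0,"dz":-0.01,"rx":0,"ry":0,"rz":0,"hand":0.022},{"dx":0,"dy":0,"dz":-0.02,"rx":0,"ry":0,"rz":0,"hand":0.022},{"dx":0,"dy":0,"dz":-0.025,"rx":0,"ry":0,"rz":0,"hand":0.022},{"dx":0,"dy":0,"dz":-0.02,"rx":0,"ry":0,"rz":0,"hand":0.022},{"dx":0,"dy":0,"dz":-0.01,"rx":0,"ry":0,"rz":0,"hand":0.022},{"dx":0.01,"dy":0,"dz":0,"rx":0,"ry":0,"rz":0,"hand":0.022},{"dx":0.02,"dy":-0.0005,"dz":0,"rx":0,"ry":0,"rz":0,"hand":0.022},{"dx":0.024,"dy":-0.0005,"dz":0,"rx":0,"ry":0,"rz":0,"hand":0.022},{"dx":0.024,"dy":-0.0005,"dz":0,"rx":0,"ry":0,"rz":0,"hand":0.022},{"dx":0.024,"dy":-0.0005,"dz":0,"rx":0,"ry":0,"rz":0,"hand":0.022},{"dx":0.024,"dy":-0.0005,"dz":0,"rx":0,"ry":0,"rz":0,"hand":0.022},{"dx":0.024,"dy":-0.0005,"dz":0,"rx":0,"ry":0,"rz":0,"hand":0.022}]' 25
python3 -m pendant '[{"dx":0.024,"dy":-0.0005,"dz":0,"rx":0,"ry":0,"rz":0,"hand":0.022},{"dx":0.024,"dy":-0.0005,"dz":0,"rx":0,"ry":0,"rz":0,"hand":0.022},{"dx":0.018,"dy":-0.0005,"dz":0,"rx":0,"ry":0,"rz":0,"hand":0.022},{"dx":0.0085,"dy":-0.0005,"dz":0,"rx":0,"ry":0,"rz":0,"hand":0.022},{"dx":0,"dy":0,"dz":0,"rx":0,"ry":0,"rz":0,"hand":0.022},{"dx":0,"dy":0,"dz":0,"rx":0,"ry":0,"rz":0,"hand":0.022},{"dx":0,"dy":0,"dz":0,"rx":0,"ry":0,"rz":0,"hand":0.022},{"dx":0,"dy":0,"dz":0,"rx":0,"ry":0,"rz":0,"hand":0.022},{"dx":0,"dy":0,"dz":0,"rx":0,"ry":0,"rz":0,"hand":0.022},{"dx":0,"dy":0,"dz":0,"rx":0,"ry":0,"rz":0,"hand":0.022}]' 25
```

```text
clock: 30.9
position: [0.5935, 0.0006, 0.0616]
ee_rot: [-0.0, 1.0, 0.0, -0.001]
contact_force: [0.3, 0.2, 0.2]
width: 0.0262
gripper_force: 24.6
clock: 31.73
position: [0.6661, 0.0024, 0.0634]
ee_rot: [0.0, 1.0, -0.0, 0.0]
contact_force: [0.1, 0.5, 0.1]
width: 0.0268
gripper_force: 24.6
```

```bash
python3 -m pendant '[{"dx":0.001,"dy":0,"dz":0.01,"rx":0,"ry":0,"rz":0,"hand":0.022},{"dx":0,"dy":0,"dz":0.015,"rx":0,"ry":0,"rz":0,"hand":0.022},{"dx":0,"dy":0,"dz":0.013,"rx":0,"ry":0,"rz":0,"hand":0.022},{"dx":0,"dy":0,"dz":0.008,"rx":0,"ry":0,"rz":0,"hand":0.022},{"dx":0,"dy":0,"dz":0.004,"rx":0,"ry":0,"rz":0,"hand":0.022},{"dx":0,"dy":0,"dz":0,"rx":0,"ry":0,"rz":0,"hand":0.022},{"dx":0,"dy":0,"dz":0,"rx":0,"ry":0,"rz":0,"hand":0.022},{"dx":0,"dy":0,"dz":0,"rx":0,"ry":0,"rz":0,"hand":0.022},{"dx":0,"dy":0,"dz":0,"rx":0,"ry":0,"rz":0,"hand":0.022},{"dx":0,"dy":0,"dz":0,"rx":0,"ry":0,"rz":0,"hand":0.022}]' 25
```

```text
clock: 32.57
position: [0.6683, 0.0023, 0.0137]
ee_rot: [0.0, 1.0, -0.0, 0.001]
contact_force: [-0.6, -0.4, -0.3]
width: 0.0264
gripper_force: 24.6
```

```bash
python3 -m pendant '[{"dx":-0.0005,"dy":0,"dz":0.002,"rx":0,"ry":0,"rz":0,"hand":0.022},{"dx":0,"dy":0,"dz":0.0015,"rx":0,"ry":0,"rz":0,"hand":0.022},{"dx":0,"dy":0,"dz":0,"rx":0,"ry":0,"rz":0,"hand":0.022},{"dx":0,"dy":0,"dz":0,"rx":0,"ry":0,"rz":0,"hand":0.022},{"dx":0,"dy":0,"dz":0,"rx":0,"ry":0,"rz":0,"hand":0.022}]' 25
python3 -c "
from h import *
d=shot('scene',3); p=proj(d,[[.667,.003,.031]])[0].astype(int)
cv2.imwrite('pics/p4.png',cv2.resize(d['frame'][p[1]-45:p[1]+45,p[0]-60:p[0]+60,::-1],(800,600),interpolation=2))"
```

```text
clock: 32.98
position: [0.6673, 0.0024, 0.0098]
ee_rot: [0.0, 1.0, 0.0, 0.0]
contact_force: [-0.5, -0.4, 3.5]
width: 0.026
gripper_force: 25.0
```

View pics/p4.png

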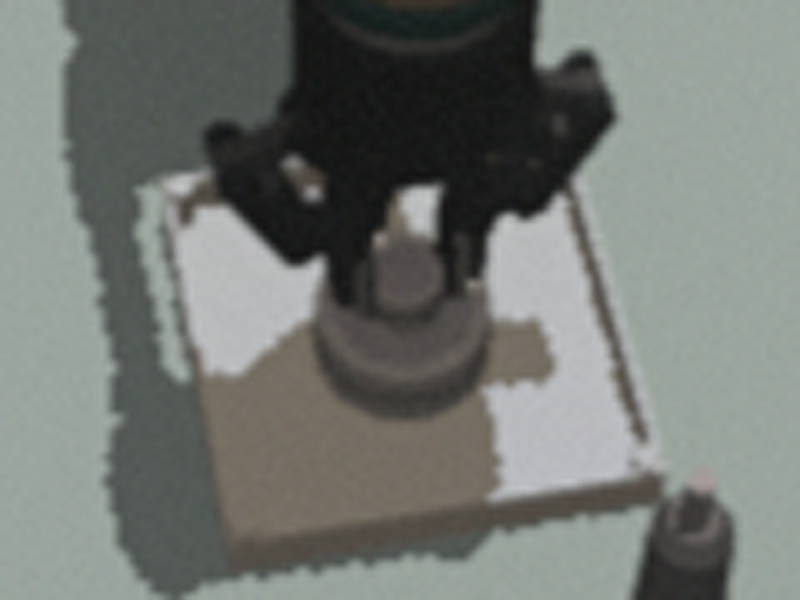

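tin_4 at (407,270) rests on tin_1's lid, centred near (403,305), and there's a 3.5 N contact. I'll release and retreat.

```bash
python3 -m pendant '[{"dx":0,"dy":0,"dz":-0.0005,"rx":0,"ry":0,"rz":0,"hand":0.026},{"dx":0,"dy":0,"dz":0,"rx":0,"ry":0,"rz":0,"hand":0.045},{"dx":0,"dy":0,"dz":0,"rx":0,"ry":0,"rz":0,"hand":0.045},{"dx":0,"dy":0,"dz":0,"rx":0,"ry":0,"rz":0,"hand":0.045},{"dx":0,"dy":0,"dz":0,"rx":0,"ry":0,"rz":0,"hand":0.045},{"dx":0,"dy":0,"dz":-0.01,"rx":0,"ry":0,"rz":0,"hand":0.045},{"dx":0,"dy":0,"dz":-0.02,"rx":0,"ry":0,"rz":0,"hand":0.045},{"dx":0,"dy":0,"dz":-0.03,"rx":0,"ry":0,"rz":0,"hand":0.045},{"dx":0,"dy":0,"dz":-0.03,"rx":0,"ry":0,"rz":0,"hand":0.045},{"dx":-0.01,"dy":0,"dz":0,"rx":0,"ry":0,"rz":0,"hand":0.045},{"dx":-0.025,"dy":0,"dz":0,"rx":0,"ry":0,"rz":0,"hand":0.045},{"dx":-0.025,"dy":0,"dz":0,"rx":0,"ry":0,"rz":0,"hand":0.045}]'
python3 -m pendant '[{"dx":-0.03,"dy":0,"dz":0,"rx":0,"ry":0,"rz":0,"hand":0.045},{"dx":-0.03,"dy":0,"dz":0,"rx":0,"ry":0,"rz":0,"hand":0.045},{"dx":-0.03,"dy":0,"dz":0,"rx":0,"ry":0,"rz":0,"hand":0.045},{"dx":-0.03,"dy":0,"dz":0,"rx":0,"ry":0,"rz":0,"hand":0.045},{"dx":-0.03,"dy":0,"dz":0,"rx":0,"ry":0,"rz":0,"hand":0.045},{"dx":-0.03,"dy":0,"dz":0,"rx":0,"ry":0,"rz":0,"hand":0.045},{"dx":-0.03,"dy":0,"dz":0,"rx":0,"ry":0,"rz":0,"hand":0.045},{"dx":-0.02,"dy":0,"dz":0,"rx":0,"ry":0,"rz":0,"hand":0.045},{"dx":-0.01,"dy":0,"dz":0,"rx":0,"ry":0,"rz":0,"hand":0.045},{"dx":0,"dy":0,"dz":0,"rx":0,"ry":0,"rz":0,"hand":0.045},{"dx":0,"dy":0,"dz":0,"rx":0,"ry":0,"rz":0,"hand":0.045}]'
python3 -c "
from h import *
d=shot('scene',4);T=shot('top',4)
a=[]
for D,h,w in((d,45,60),(T,34,45)):
    p=proj(D,[[.667,.003,.031]])[0].astype(int)
    a.append(cv2.resize(D['frame'][p[1]-h:p[1]+h,p[0]-w:p[0]+w,::-1],(400,300),interpolation=2))
    print([(proj(D,[[.667,.003,z]])-p+[w,h])*200/w for z in(.031,.051)])
a.append(cv2.resize(d['frame'][...,::-1],(400,300)));a.append(cv2.resize(T['frame'][...,::-1],(400,300)))
cv2.imwrite('pics/p5.png',np.vstack([np.hstack(a[:2]),np.hstack(a[2:])]))"
```

```text
clock: 34.13
position: [0.6076, 0.0023, 0.1011]
ee_rot: [0.0, 1.0, 0.0, 0.001]
contact_force: [-0.8, -0.9, -0.2]
width: 0.0451
gripper_force: 0.0
clock: 35.05
position: [0.3686, 0.0022, 0.1007]
ee_rot: [0.0, 1.0, -0.0, 0.002]
contact_force: [1.1, 0.3, -0.5]
width: 0.0451
gripper_force: 0.0
[array([[200.96831615, 150.68416511]]), array([[201.59529385, 134.9365853 ]])]
[array([[204.15570175, 153.01162342]]), array([[204.46278378, 146.45250726]])]
```

View pics/p5.png

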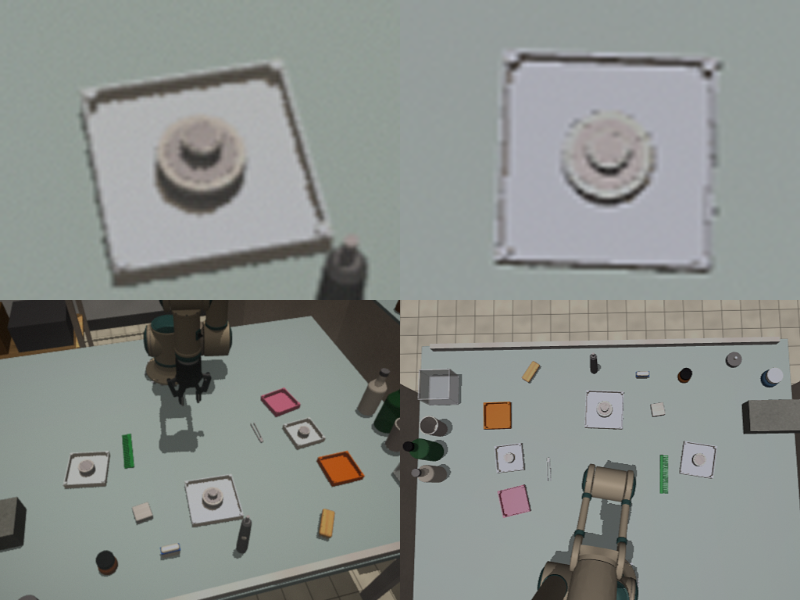

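The stack is centred: tin_4's lid is at (203,134) against an expected (202,135). The other tins sit mid-tray, and the square tin, comb and tweezers look undisturbed. I'll hand in.

```bash
python3 -c "from rig import manip; print(manip.sign_off())"
```

```text
the job is handed in; nothing more can be done
None
```

All four tins are put away lid up and in order, with the smallest centred on the largest tin's lid and the square tin, comb and tweezers untouched; the job is handed in at about 35 s, no verdict returned.

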